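# Dispense the square button from the button carousel

### The job

A coat has come down to the press with its square button missing. Turn the knob of the spare-button carousel until the compartment that holds the square button stands at the spout, then, with the knob in the hand and the hand leaning over with it, tip the carousel towards its spout until the button has slid out into the white tray. Let the carousel back to level and leave the other pieces inside it and the things round it where they are.

Things in the scene. Friction and masses are not known exactly. Their poses are not given: they have to be found in the camera images.
- button_carousel: stand of the carousel, fixed: grey base plate and two upright cheeks, 224 mm wide (y). Origin on the worktop straight below the middle of the tilting axis, which runs along its y, 160 mm up; z up. The spout points along its -x. The round head it carries (grey shroud, clear cover, wheel, knob, metal spout) has a radius of 80 mm.
- tilt_head (a joint): tilt of the head about the tilting axis, rad: 0 level, at its stop; grows as the spout goes down and the knob leans over to the spout's side (stand's -x); other stop at 0.90. A light damped spring (0.15 to 0.3 N m) brings it back to level when let go. The pieces begin to slide when tipped by 0.31 to 0.46; 0.6 to 0.85 empties the compartment at the spout in about a second.
- wheel (a joint): turn of the white wheel in the head, rad: 0 when its empty compartment is centred on the spout; grows anticlockwise from above; free for 6 rad either way, stays where left (friction 0.06 N m). Its pieces ride with it. Five compartments of 72 degrees, floor 14 to 74 mm from the axis. The gate before the spout is 47 mm wide: bring the piece within 10 degrees of its middle.
- knob (a point): middle of the black fluted round knob on the wheel's shaft, on the wheel's axis, 55 mm above the tilting axis (215 mm above the worktop when level). Knob 38 mm diameter, 27 mm high (14 mm below to 13 mm above this point); the clear cover lies 30 mm below the point. Turns the wheel one to one; its axes turn and tilt with the wheel, z up the shaft.
- spout (a point): middle of the spout's lip, on its floor: 109 mm from the wheel's axis towards the stand's -x and 14.5 mm below the tilting axis when level; open-topped metal chute 48 mm wide inside. Its axes tilt with the head: x points back to the wheel's axis, y along the tilting axis.
- square_button: the piece wanted: dark square button with four holes, 27 x 27 x 8 mm, 14 g, the only square one; origin at the centre of its underside. It lies loose in one of the four filled compartments, about 48 mm from the wheel's axis, under the clear cover.
- round_button: dark round button, 30 mm diameter, 8 mm thick, in another compartment; origin at the centre of its underside. It stays in the carousel.
- toggle: dark oblong toggle, 32 x 12.5 x 12 mm, in another compartment; origin at the centre of its underside. It stays in the carousel.
- thimble: pale steel thimble, 20 mm diameter, 22 mm high, in another compartment; origin at the centre of its underside. It stays in the carousel.
- white_tray: open white tray 112 (x) x 170 (y) x 52 mm high with 9 mm walls, standing loose below the spout; origin at the centre of its underside. The button is to end lying in it.
- scissors: scissors lying on the worktop, 87 x 199 x 9 mm: leave alone
- thread_box: brown box of thread, 45 x 70 x 33 mm: leave alone
- thread_reel_2: reel of white thread standing, 35 mm diameter, 46 mm high: leave alone
- marker_pen: black and red marker pen lying, 18 x 125 x 18 mm: leave alone

How it is judged:
By the outcome, as a careful person would: the job done as asked, in the order asked, and still so for the second after the job is handed in, with the robot touching nothing.
It also fails if it takes over 67 s, if anything falls off the work surface, if the arm or the gripper's body presses on something with over 40 N, if the wrist force passes 120 N, or if a joint passes its speed limit or range.

### The arm

A 6-joint arm with a two-finger parallel gripper is mounted at the origin on a cart in front of the work surface, level with it; the furniture and walls round the work are solid. World frame = base frame: x ahead of the robot, y to its left, z up, the work surface at z = 0. Lengths are in mm, angles in rad, forces in N, time in s.
With the tool pointing down it reaches from about 350 to 975 mm from the base axis. Payload 7.1 kg.
Tool frame: the origin (TCP) lies midway between the tips of the shut fingers; the grasp point (between the pads) lies ctrl.grip_point_offset behind it (ctrl.grip_point_offset is the distance from the TCP to the grasp point, in mm); z points along the fingers, y is the line along which they close (so a half turn about z gives the same grasp; the last joint's range is limited). The gripper opens to 88 mm and grips with 3 to 60 N. Pads are 20 mm wide; open, the fingers measure 115 mm over their backs; the gripper's body (75 mm by 178 mm) begins 61 mm behind the grasp point.
Start: joints at [-1.196, 0.423, 1.63, -0, 1.089, -0.019], TCP at [239.828, -577.137, 222.675] pointing down, gripper open.
Joint ranges: [-3, 3], [-0.9, 2.11], [0.09, 2.58], [-1.31, 4.45], [0.11, 2.69], [-2.54, 2.54]. Speed limits (rad/s): [2.39, 2.39, 3.01, 3.14, 3.14, 3.14].

### API

Orientations are given as a rotation vector (axis times angle).
In Python, from workcell import ctrl, get_image, close_job, finder gives the robot as it stands.
- The arm moves only by the tool servo_tool, never from a script. Its argument "deltas" is a list of rows, each a list of 2 entries, a list of its own where there are three numbers: the shift along the tool's x, y, z in mm, then the turn, a rotation vector about the tool's x, y, z in rad. A call has 1 to 5 rows; each row is the pose to reach, as a shift and turn from the pose commanded when the call began, along the tool's axes at that moment; what a row does not reach only later rows make up. A row lasts 1/12 s, in which the tool goes at most 41.7 mm and 7.16 degrees, less where a joint would pass 70% of its speed; a pose out of reach is approached as far as the arm can. A call with a gripper value outside its range is refused whole. "grip" is the closure, from -1 (fully open) to 1 (shut), so that 0 is half open, set as the call begins (left out, the last holds). The fingers move at their own pace and stop on an object; the grip force is fixed at half the most. Time passes only in rows, so rows that repeat a pose let the fingers close. It gives the time, the measured TCP pose, the force, the opening and the grip force at its end, in the units of the state.
- ctrl.get_obs(): the state, without advancing time (a new reading comes with each control period).
- get_image(name): name is "side" or "top" or "wrist"; returns a dict with "frame" (400x640x3 uint8, blue, green, red), "depth" (400x640 float32, mm along the optical axis (not along the pixel's ray), 0 where there is no reading), "K" (3x3 intrinsics, pixels), "pose" (4x4, takes a point from camera to world coordinates). Camera axes: x right, y down, z forward; pixel columns grow to the right and rows downward; lengths in mm; the calibration is good to about 2 mm. A picture is of the moment at which its call begins.
- close_job(): hands the job in; it is judged then, once.
Trained networks look in a picture, given as the dict that the camera call returned (one of the last four; its "shot" number tells which), for a name from the list of things; names that differ only in an ending like _2 or _b are one class to them, and where a whole thing is asked for, a point or a joint stands for the part that bears it (a point fixed in the world has none). Each returns a list of dicts, best first, with "score" (0 to 1); they miss things now and then, are a little off and sometimes report something else, mostly with a low value. They report only what shows in the picture. A call takes as long as a camera call.
- finder.search_frame(query, picture): "rect" ([centre column, centre row, width, height] as shares, 0 to 1, of the picture: columns of its width, rows of its height, round what is visible of it).
- finder.silhouettes(query, picture): "mask" (400x640 bool, what is visible of it) and "rect" ([centre column, centre row, width, height] as shares, 0 to 1, of the picture: columns of its width, rows of its height, round what is visible of it).
The state is a dict: "t": time; "qpos": joint angles; "qvel": joint speeds; "joint_torque": joint torques, N m; "ee_pos": TCP position; "orientation": TCP orientation; "ft_force": force on the tool from outside, world axes, zero at the start; "moment": the same for the moment, N m; "width": finger opening in mm; "grasp_force": force on a finger pad.
Only numpy, scipy, OpenCV 4.12 (cv2) and the standard library are available. Lean on these libraries where they do the work, as an engineer would, in place of code of your own. Each camera call takes 0.05 s, during which the arm holds its last target. There are 200 camera calls.

## Working session

There is one attempt and no reset: what is moved stays moved. The work goes in short steps, Python scripts to look and compute and a tool call to move; the robot and the scene stay as the last step left them, time stands still between calls to the robot, and variables do not carry over. Pictures are saved under pics/ and viewed, at most 10 in all, crops included, and the job is handed in when it is done.

Besides the shell and the picture viewer there is one more tool, called after "Request:" as name(argument=value, ...) on one line, values as JSON. servo_tool: Moves the arm, as the interface text tells. Its arguments: {"type":"object","properties":{"deltas":{"type":"array","items":{"type":"array"}},"grip":{"type":"number"}},"required":["deltas"]}

```bash
mkdir -p pics; cat > h.py <<'E'
import numpy as np, cv2
from scipy.spatial.transform import Rotation as R
from workcell import ctrl, get_image, close_job, finder
def px2w(p,u,v,z=None,d=None):
    K,T=p["K"],p["pose"]; r=np.linalg.inv(K)@np.array([u,v,1.])
    if d is not None: return T[:3,:3]@(r*d)+T[:3,3]
    w=T[:3,:3]@r; return T[:3,3]+w*(z-T[2,3])/w[2]
def w2px(p,X):
    T=p["pose"]; c=T[:3,:3].T@(np.asarray(X,float)-T[:3,3]); q=p["K"]@c; return q[:2]/q[2]
E
python3 - <<'E'
from h import *
print(ctrl.grip_point_offset, ctrl.get_obs())
for n in("top","side"):
    p=get_image(n); cv2.imwrite(f"pics/{n}0.png",p["frame"]); np.savez(f"{n}0.npz",**{k:p[k] for k in("frame","depth","K","pose")})
    print(n,p["pose"].round(3).tolist(),p["K"].round(1).tolist())
    for q in("knob","spout","square_button","round_button","toggle","thimble","white_tray","button_carousel"):
        for r in finder.silhouettes(q,p)[:2]:
            m=r["mask"]; v,u=np.nonzero(m)
            if not len(u): continue
            d=np.median(p["depth"][m]); print(q,round(r["score"],2),[round(a,1) for a in(u.mean(),v.mean(),u.min(),u.max(),v.min(),v.max())],px2w(p,u.mean(),v.mean(),d=d).round(0))
E
```

```text
18.700000000000003 {'t': 0.0, 'qpos': array([-1.19597938e+00,  4.23795840e-01,  1.63065611e+00,  1.61223749e-05,
        1.08856939e+00, -1.89803946e-02]), 'qvel': array([-2.32790152e-04,  8.82837911e-04,  8.94752229e-05, -1.08839714e-03,
       -1.76902810e-03,  1.57096478e-04]), 'joint_torque': array([ 2.24141499e-03, -5.44622862e+01, -2.73670113e+01,  6.44716923e-02,
        2.28320021e-02, -1.37287293e-04]), 'ee_pos': array([ 239.65788551, -576.65629587,  221.94309453]), 'orientation': array([-3.07951165e+00, -6.14299112e-01,  3.74933152e-04]), 'ft_force': array([ 0.51913605, -0.02602599, -0.23610703]), 'moment': array([-0.01430665, -0.0375966 , -0.01714256]), 'grasp_force': 0.0, 'width': 87.82524540176401}
top [[0.015, -0.996, 0.087, 450.969], [-1.0, -0.016, -0.005, 51.292], [0.006, -0.087, -0.996, 1565.306], [0.0, 0.0, 0.0, 1.0]] [[498.9, 0.0, 323.5], [0.0, 498.9, 201.9], [0.0, 0.0, 1.0]]
knob 0.62 [np.float64(314.7), np.float64(188.3), np.int64(309), np.int64(321), np.int64(181), np.int64(195)] [604.  69. 228.]
spout 0.93 [np.float64(314.6), np.float64(191.7), np.int64(281), n
[... 610 characters left out ...]
99, -0.025, 0.022, 569.681], [-0.032, 0.522, -0.852, 1206.155], [0.01, -0.853, -0.522, 837.439], [0.0, 0.0, 0.0, 1.0]] [[470.1, 0.0, 320.8], [0.0, 470.1, 199.8], [0.0, 0.0, 1.0]]
knob 0.81 [np.float64(317.9), np.float64(180.4), np.int64(311), np.int64(325), np.int64(171), np.int64(190)] [608.  83. 211.]
spout 0.96 [np.float64(321.7), np.float64(193.0), np.int64(289), np.int64(358), np.int64(171), np.int64(215)] [596. 100. 182.]
white_tray 0.71 [np.float64(352.5), np.float64(234.6), np.int64(333), np.int64(372), np.int64(212), np.int64(258)] [503.  55.  12.]
button_carousel 0.65 [np.float64(317.0), np.float64(211.5), np.int64(289), np.int64(357), np.int64(169), np.int64(263)] [608. 126. 138.]
```

View pics/top0.png

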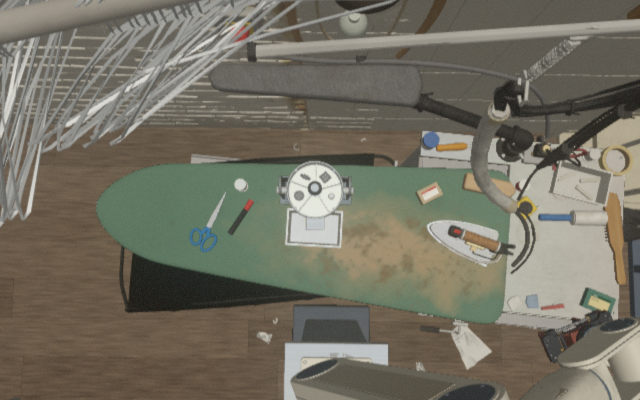

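View pics/side0.png

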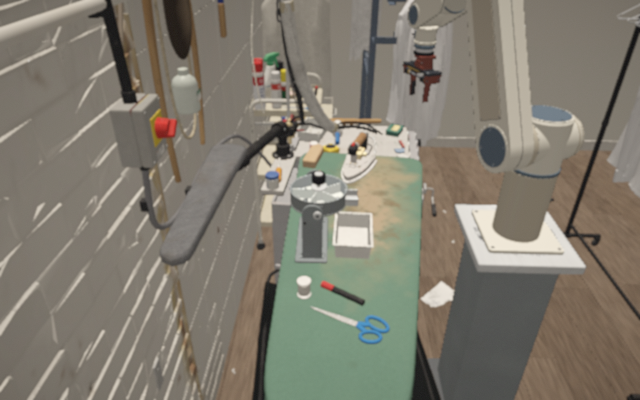

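```bash
python3 - <<'E'
import cv2
a=cv2.imread("pics/top0.png")[150:255,265:365]; b=cv2.imread("pics/side0.png")[160:270,280:380]
f=lambda x:cv2.resize(x,(390,420),interpolation=cv2.INTER_CUBIC)
cv2.imwrite("pics/crop0.png",cv2.hconcat([f(a),f(b)]))
E
```

```text
(no output)
```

View pics/crop0.png

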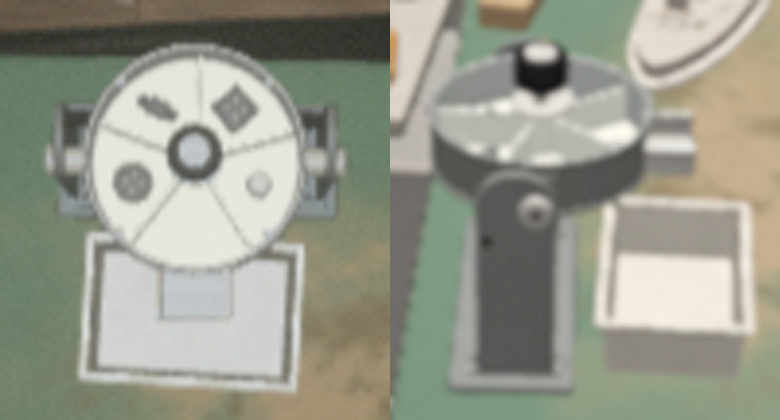

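Request:
servo_tool(deltas=[[[0, 0, -40], [0, 0, 0]], [[0, 0, -80], [0, 0, 0]], [[0, 0, -120], [0, 0, 0]], [[0, 0, -150], [0, 0, 0]]])

```text
t: 1.23
ee_pos: [240.0, -577.6, 376.3]
orientation: [3.078, 0.614, 0.001]
ft_force: [0.0, -0.1, 1.1]
width: 88.0
grasp_force: 0.0
```

```bash
cat >> h.py <<'E'
def plan(pos,Rm,poses=None,n=None,cur=None):
    """rows (tool frame per call of 5) along a straight path, or given list of (pos,R)"""
    if cur is None:
        o=ctrl.get_obs(); cur=(np.array(o["ee_pos"]),R.from_rotvec(o["orientation"]))
    p0,r0=cur
    if poses is None:
        rv=(r0.inv()*Rm).as_rotvec(); pos=np.asarray(pos,float)
        n=n or int(np.ceil(max(np.linalg.norm(pos-p0)/40,np.linalg.norm(rv)/.122)))
        poses=[(p0+(pos-p0)*i/n,r0*R.from_rotvec(rv*i/n)) for i in range(1,n+1)]
    for i in range(0,len(poses),5):
        out=[]
        for p,r in poses[i:i+5]:
            out.append([(r0.inv().apply(p-p0)).round(1).tolist(),(r0.inv()*r).as_rotvec().round(3).tolist()])
        print(out); p0,r0=poses[min(i+4,len(poses)-1)]
def down(yaw):
    c,s=np.cos(yaw),np.sin(yaw); return R.from_matrix(np.array([[c,s,0],[s,-c,0],[0,0,-1.]]))
E
python3 - <<'E'
from h import *
plan([560,70,400],down(2.686),n=20,cur=(np.array([240,-577.5,373]),down(0.394)))
E
```

```text
[[[27.2, -23.8, -1.4], [0.0, 0.0, -0.115]], [[54.4, -47.5, -2.7], [0.0, 0.0, -0.229]], [[81.6, -71.3, -4.1], [0.0, 0.0, -0.344]], [[108.8, -95.0, -5.4], [0.0, 0.0, -0.458]], [[136.0, -118.8, -6.8], [0.0, 0.0, -0.573]]]
[[[35.7, -5.2, -1.4], [0.0, 0.0, -0.115]], [[71.5, -10.4, -2.7], [0.0, 0.0, -0.229]], [[107.2, -15.6, -4.1], [0.0, 0.0, -0.344]], [[142.9, -20.8, -5.4], [0.0, 0.0, -0.458]], [[178.7, -26.1, -6.8], [0.0, 0.0, -0.573]]]
[[[32.9, 15.0, -1.4], [0.0, 0.0, -0.115]], [[65.7, 30.0, -2.7], [0.0, 0.0, -0.229]], [[98.6, 45.0, -4.1], [0.0, 0.0, -0.344]], [[131.4, 60.0, -5.4], [0.0, 0.0, -0.458]], [[164.3, 75.0, -6.8], [0.0, 0.0, -0.573]]]
[[[19.5, 30.4, -1.4], [0.0, 0.0, -0.115]], [[39.0, 60.8, -2.7], [0.0, 0.0, -0.229]], [[58.4, 91.2, -4.1], [0.0, 0.0, -0.344]], [[77.9, 121.6, -5.4], [0.0, 0.0, -0.458]], [[97.4, 152.1, -6.8], [0.0, 0.0, -0.573]]]
```

Request:
servo_tool(deltas=[[[27, -24, -1], [0, 0, -0.115]], [[54, -48, -3], [0, 0, -0.23]], [[82, -71, -4], [0, 0, -0.344]], [[109, -95, -5], [0, 0, -0.458]], [[136, -119, -7], [0, 0, -0.573]]])

```text
t: 1.65
ee_pos: [320.0, -413.4, 379.7]
orientation: [-2.778, -1.467, -0.0]
ft_force: [0.4, -0.9, 0.4]
width: 87.7
grasp_force: 0.0
```

Request:
servo_tool(deltas=[[[36, -5, -1], [0, 0, -0.115]], [[72, -10, -3], [0, 0, -0.23]], [[107, -16, -4], [0, 0, -0.344]], [[143, -21, -5], [0, 0, -0.458]], [[179, -26, -7], [0, 0, -0.573]]])

```text
t: 2.07
ee_pos: [400.3, -251.2, 386.9]
orientation: [2.249, 2.193, 0.0]
ft_force: [0.4, 0.5, -0.3]
width: 87.8
grasp_force: 0.0
```

Request:
servo_tool(deltas=[[[33, 15, -1], [0, 0, -0.115]], [[66, 30, -3], [0, 0, -0.23]], [[99, 45, -4], [0, 0, -0.344]], [[131, 60, -5], [0, 0, -0.458]], [[164, 75, -7], [0, 0, -0.573]]])

```text
t: 2.48
ee_pos: [480.4, -89.6, 393.9]
orientation: [1.538, 2.739, 0.0]
ft_force: [0.4, -0.6, 0.4]
width: 87.7
grasp_force: 0.0
```

Request:
servo_tool(deltas=[[[20, 30, -1], [0, 0, -0.115]], [[39, 61, -3], [0, 0, -0.23]], [[58, 91, -4], [0, 0, -0.344]], [[78, 122, -5], [0, 0, -0.458]], [[97, 152, -7], [0, 0, -0.573]]])

```text
t: 2.9
ee_pos: [560.6, 72.1, 400.7]
orientation: [0.701, 3.062, 0.0]
ft_force: [0.8, -0.3, 0.1]
width: 88.1
grasp_force: 0.0
```

```bash
python3 - <<'E'
from h import *
o=ctrl.get_obs(); print(o["t"],o["ee_pos"],R.from_rotvec(o["orientation"]).as_matrix().round(3).tolist(),o["qpos"])
p=get_image("wrist"); cv2.imwrite("pics/w1.png",p["frame"]); np.savez("w1.npz",**{k:p[k] for k in("frame","depth","K","pose")})
print(p["pose"].round(3).tolist(),p["K"].round(1).tolist())
for q in("knob","spout","square_button","round_button","toggle","thimble","white_tray"):
    for r in finder.silhouettes(q,p)[:2]:
        m=r["mask"]; v,u=np.nonzero(m)
        if not len(u): continue
        d=np.median(p["depth"][m]); print(q,round(r["score"],2),[round(float(a),1) for a in(u.mean(),v.mean(),u.min(),u.max(),v.min(),v.max())],px2w(p,u.mean(),v.mean(),d=d).round(0))
E
```

```text
2.9 [560.60415243  72.09357794 400.72784364] [[-0.901, 0.435, 0.0], [0.435, 0.901, 0.0], [-0.0, 0.0, -1.0]] [ 1.06832278e-01  1.77715881e-01  1.55843697e+00  1.89965360e-05
  1.40537379e+00 -1.01415094e+00]
[[0.436, 0.861, 0.263, 487.73], [0.9, -0.418, -0.127, 106.634], [0.001, 0.292, -0.956, 561.889], [0.0, 0.0, 0.0, 1.0]] [[357.9, 0.0, 316.1], [0.0, 357.9, 200.2], [0.0, 0.0, 1.0]]
knob 0.67 [334.7, 210.7, 315.0, 355.0, 187.0, 234.0] [598.  74. 224.]
knob 0.6 [479.3, 122.9, 460.0, 497.0, 110.0, 137.0] [628. 297.  42.]
spout 0.72 [330.9, 192.9, 259.0, 411.0, 102.0, 269.0] [591.  75. 183.]
spout 0.29 [334.7, 210.7, 315.0, 355.0, 188.0, 234.0] [598.  74. 224.]
square_button 0.6 [508.5, 36.5, 501.0, 520.0, 0.0, 92.0] [541. 386.   7.]
toggle 0.71 [141.6, 266.8, 117.0, 166.0, 243.0, 291.0] [ 612. -274.   28.]
thimble 0.56 [299.4, 101.5, 228.0, 369.0, 48.0, 170.0] [490.  78.   9.]
white_tray 0.72 [300.1, 101.5, 228.0, 370.0, 47.0, 170.0] [491.  79.   9.]
```

View pics/w1.png

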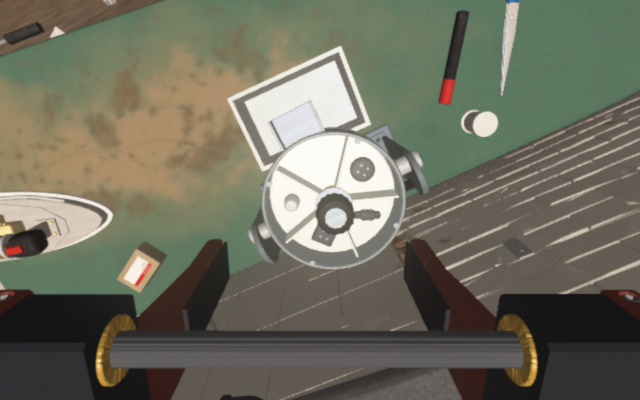

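```bash
python3 - <<'E'
from h import *
def cloud(p):
    v,u=np.mgrid[0:400,0:640]; d=p["depth"]; K=p["K"]
    c=np.stack([(u-K[0,2])/K[0,0]*d,(v-K[1,2])/K[1,1]*d,d],-1); return c@p["pose"][:3,:3].T+p["pose"][:3,3]
P={}
for n in("top0","w1","side0"):
    p=P[n]=dict(np.load(n+".npz")); X=cloud(p); near=(np.hypot(X[...,0]-600,X[...,1]-71)<130)&(p["depth"]>0)
    k=near&(X[...,2]>212)&(X[...,2]<250)&(np.hypot(X[...,0]-600,X[...,1]-71)<35); q=X[k]
    print(n,"knob",k.sum(),np.median(q,0).round(1),q.min(0).round(0),q.max(0).round(0),np.percentile(q[:,2],90).round(1))
    k=near&(X[...,2]>176)&(X[...,2]<200); q=X[k]
    (cx,cy),r=cv2.minEnclosingCircle(q[:,:2].astype(np.float32)); print("cover",k.sum(),np.median(q[:,2]).round(1),cx,cy,r, (q[:,:2].min(0)+q[:,:2].max(0))/2)
    k=near&(X[...,2]>135)&(X[...,2]<156)&(X[...,0]<518); q=X[k]
    if len(q): print("spout",len(q),q.min(0).round(1),q.max(0).round(1),q.mean(0).round(1))
    k=near&(X[...,2]>150)&(X[...,2]<178)&(abs(X[...,1]-71)>90);
    for s in(-1,1):
        q=X[k&((X[...,1]-71)*s>0)]
        if len(q): print("pin",s,len(q),q.mean(0).round(1))
# image-based: tray edges, knob cap
A=P["top0"]["frame"]; W=P["w1"]["frame"]
# square button: two-view triangulation
def ray(p,u,v):
    r=p["pose"][:3,:3]@np.linalg.inv(p["K"])@np.array([u,v,1.]); return p["pose"][:3,3],r/np.linalg.norm(r)
for z in(145,150): print(z,px2w(P["top0"],325.3,177,z=z).round(1),px2w(P["w1"],323,236,z=z).round(1),"round",px2w(P["w1"],363,168,z=z).round(1),px2w(P["top0"],265+132/3.9,195.5,z=z).round(1))
# head silhouette crop
cv2.imwrite("pics/crop1.png",cv2.resize(W[110:280,240:440],(800,680)[:2] if 0 else (700,595),interpolation=cv2.INTER_CUBIC))
E
```

```text
top0 knob 164 [606.7  70.6 228. ] [588.  52. 212.] [627.  87. 237.] 231.8
cover 2509 185.3 618.7875366210938 70.25611114501953 101.803955078125 [607.62528236  69.3435087 ]
spout 128 [496.6  44.5 137.9] [517.1  93.3 153.1] [507.3  69.2 145.9]
pin -1 56 [612.9 -28.4 167.5]
pin 1 55 [611.3 168.7 168.9]
w1 knob 1200 [601.8  72.7 227.1] [585.  53. 212.] [623.  91. 230.] 228.2
cover 15005 184.1 617.0293579101562 71.73189544677734 103.10307312011719 [604.83699588  71.84596126]
spout 920 [493.9  46.8 141.7] [518.   97.1 155.6] [505.9  70.  144.9]
pin -1 405 [613.6 -24.4 166.3]
pin 1 388 [606.9 169.4 166.8]
side0 knob 138 [607.3  84.  225.7] [588.  56. 212.] [627.  95. 233.] 229.8
cover 1381 185.4 622.4276733398438 73.92891693115234 104.80329895019531 [608.81038973  73.80882031]
spout 73 [498.   43.  141.2] [517.8 101.2 155.9] [508.   73.8 149.1]
pin -1 6 [639.8 -24.7 174.7]
pin 1 192 [620.2 176.  164.5]
145 [646.3  40.2 145. ] [648.4  38.7 145. ] round [590.6 118.8 145. ] [591.7 115.  145. ]
150 [645.6  40.2 150. ] [646.4  39.5 150. ] round [589.4 118.7 150. ] [591.2 114.8 150. ]
```

View pics/crop1.png

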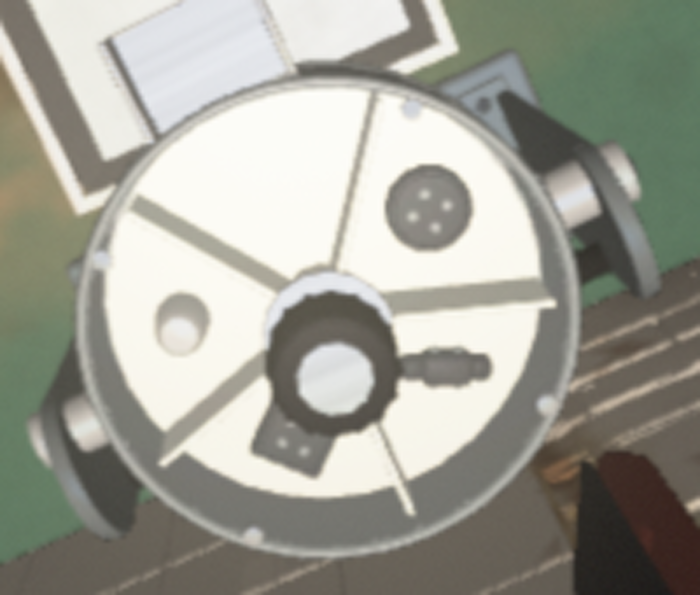

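Request:
servo_tool(deltas=[[[-20, 9, 20], [0, 0, 0]], [[-40, 18, 50], [0, 0, 0]], [[-40, 18, 90], [0, 0, 0]], [[-40, 18, 120], [0, 0, 0]], [[-40, 18, 120], [0, 0, 0]]])

```text
t: 3.72
ee_pos: [600.3, 67.1, 274.2]
orientation: [-0.711, -3.049, 0.006]
ft_force: [-1.0, 0.2, -0.6]
width: 87.7
grasp_force: 0.0
```

```bash
python3 - <<'E'
from h import *
o=ctrl.get_obs(); print(o["t"],o["ee_pos"])
p=get_image("wrist"); np.savez("w2.npz",**{k:p[k] for k in("frame","depth","K","pose")})
v,u=np.mgrid[0:400,0:640]; d=p["depth"]; K=p["K"]
X=np.stack([(u-K[0,2])/K[0,0]*d,(v-K[1,2])/K[1,1]*d,d],-1)@p["pose"][:3,:3].T+p["pose"][:3,3]
k=(np.hypot(X[...,0]-604,X[...,1]-71)<30)&(X[...,2]>215)&(X[...,2]<240)&(d>0)
q=X[k]; z=np.percentile(q[:,2],80); q=q[q[:,2]>z-3]; print(len(q),z,q.min(0),q.max(0),cv2.minEnclosingCircle(q[:,:2].astype(np.float32)))
E
```

```text
3.7167 [600.25040162  67.05658733 274.23835543]
2565 227.82365712085016 [585.5344902   52.94299767 224.83877108] [623.38922831  90.41158889 229.59719204] ((604.3174438476562, 71.82276153564453), 19.439006805419922)
```

Request:
servo_tool(deltas=[[[0, 0, 0], [0, 0, 0]], [[0, 0, 0], [0, 0, 0]]])

```text
t: 3.93
ee_pos: [605.4, 68.3, 283.5]
orientation: [0.71, 3.056, 0.002]
ft_force: [0.8, -0.5, -0.1]
width: 87.8
grasp_force: 0.0
```

Request:
servo_tool(deltas=[[[0, 0, 0], [0, 0, 0]], [[0, 0, 0], [0, 0, 0]], [[0, 0, 0], [0, 0, 0]]])

```text
t: 4.18
ee_pos: [604.6, 68.7, 282.2]
orientation: [0.709, 3.058, 0.001]
ft_force: [0.5, -0.1, -1.1]
width: 87.9
grasp_force: 0.0
```

Request:
servo_tool(deltas=[[[1.6, 2.7, 15], [0, 0, 0]], [[1.6, 2.7, 40], [0, 0, 0]], [[1.6, 2.7, 65], [0, 0, 0]], [[1.6, 2.7, 82], [0, 0, 0]], [[1.6, 2.7, 83], [0, 0, 0]]])

```text
t: 4.6
ee_pos: [601.8, 71.7, 194.7]
orientation: [-0.708, -3.056, 0.003]
ft_force: [-0.5, -0.4, -0.3]
width: 88.0
grasp_force: 0.0
```

Request:
servo_tool(deltas=[[[0, 0, 0], [0, 0, 0]], [[0, 0, 0], [0, 0, 0]], [[0, 0, 0], [0, 0, 0]]])

```text
t: 4.85
ee_pos: [604.9, 71.9, 199.4]
orientation: [0.709, 3.058, 0.001]
ft_force: [-0.7, 0.3, 0.1]
width: 87.8
grasp_force: 0.0
```

Request:
servo_tool(deltas=[[[0, 0, 0], [0, 0, 0]], [[0, 0, 0], [0, 0, 0]], [[0, 0, 0], [0, 0, 0]], [[0, 0, 0], [0, 0, 0]], [[0, 0, 0], [0, 0, 0]]], grip=1)

```text
t: 5.27
ee_pos: [603.9, 71.8, 197.9]
orientation: [0.71, 3.06, 0.0]
ft_force: [0.0, 0.5, 0.8]
width: 58.0
grasp_force: 0.0
```

Request:
servo_tool(deltas=[[[0, 0, 0], [0, 0, 0]], [[0, 0, 0], [0, 0, 0]], [[0, 0, 0], [0, 0, 0]]])

```text
t: 5.52
ee_pos: [603.9, 72.0, 197.7]
orientation: [0.71, 3.06, 0.001]
ft_force: [3.5, 10.4, 0.0]
width: 38.3
grasp_force: 6.7
```

Request:
servo_tool(deltas=[[[0, 0, 0], [0, 0, 0]], [[0, 0, 0], [0, 0, 0.02]], [[0, 0, 0], [0, 0, 0.08]], [[0, 0, 0], [0, 0, 0.16]], [[0, 0, 0], [0, 0, 0.24]]])

```text
t: 5.93
ee_pos: [604.1, 72.4, 197.7]
orientation: [1.078, 2.951, 0.001]
ft_force: [1.5, 3.7, -1.6]
width: 37.6
grasp_force: 30.0
```

Request:
servo_tool(deltas=[[[0, 0, 0], [0, 0, 0.09]], [[0, 0, 0], [0, 0, 0.18]], [[0, 0, 0], [0, 0, 0.27]], [[0, 0, 0], [0, 0, 0.36]], [[0, 0, 0], [0, 0, 0.45]]])

```text
t: 6.35
ee_pos: [604.4, 72.7, 197.7]
orientation: [1.71, 2.635, 0.003]
ft_force: [3.1, 6.2, -2.4]
width: 37.4
grasp_force: 30.0
```

Going well; the knob is firmly held. 0.69 of 2.46 turned.

Request:
servo_tool(deltas=[[[0, 0, 0], [0, 0, 0.09]], [[0, 0, 0], [0, 0, 0.18]], [[0, 0, 0], [0, 0, 0.27]], [[0, 0, 0], [0, 0, 0.36]], [[0, 0, 0], [0, 0, 0.45]]])

```text
t: 6.77
ee_pos: [604.8, 72.7, 197.7]
orientation: [2.255, 2.187, 0.004]
ft_force: [4.1, 4.4, -4.0]
width: 37.6
grasp_force: 30.0
```

Request:
servo_tool(deltas=[[[0, 0, 0], [0, 0, 0.09]], [[0, 0, 0], [0, 0, 0.18]], [[0, 0, 0], [0, 0, 0.27]], [[0, 0, 0], [0, 0, 0.36]], [[0, 0, 0], [0, 0, 0.45]]])

```text
t: 7.18
ee_pos: [605.1, 72.6, 197.7]
orientation: [2.686, 1.629, 0.005]
ft_force: [4.9, 4.6, -4.6]
width: 37.9
grasp_force: 30.0
```

Request:
servo_tool(deltas=[[[0, 0, 0], [0, 0, 0.09]], [[0, 0, 0], [0, 0, 0.18]], [[0, 0, 0], [0, 0, 0.27]], [[0, 0, 0], [0, 0, 0.36]], [[0, 0, 0], [0, 0, 0.45]]])

```text
t: 7.6
ee_pos: [605.3, 72.3, 197.7]
orientation: [2.981, 0.989, 0.005]
ft_force: [5.5, 2.9, -5.4]
width: 37.1
grasp_force: 30.0
```

Request:
servo_tool(deltas=[[[0, 0, 0], [0, 0, 0.09]], [[0, 0, 0], [0, 0, 0.18]], [[0, 0, 0], [0, 0, 0.27]], [[0, 0, 0], [0, 0, 0.36]], [[0, 0, 0], [0, 0, 0.42]]])

```text
t: 8.02
ee_pos: [605.3, 72.0, 197.7]
orientation: [3.122, 0.346, 0.005]
ft_force: [5.7, 2.0, -4.4]
width: 37.5
grasp_force: 30.0
```

Request:
servo_tool(deltas=[[[0, 0, 0], [0, 0, 0]], [[0, 0, 0], [0, 0, 0]], [[0, 0, 0], [0, 0, 0]]])

```text
t: 8.27
ee_pos: [605.3, 72.0, 197.7]
orientation: [3.122, 0.352, 0.005]
ft_force: [5.7, 1.9, -3.2]
width: 37.6
grasp_force: 30.0
```

```bash
python3 - <<'E'
from h import *
o=ctrl.get_obs(); print(o["t"],o["ee_pos"],o["qpos"],o["ft_force"],o["moment"],R.from_rotvec(o["orientation"]).as_matrix().round(3).tolist())
a=get_image("wrist"); b=get_image("side"); t=get_image("top")
for n,p in(("w3",a),("s3",b),("t3",t)): np.savez(n+".npz",**{k:p[k] for k in("frame","depth","K","pose")})
f=lambda x,s:cv2.resize(x,s,interpolation=cv2.INTER_CUBIC)
s=b["frame"]; c=w2px(b,[604,72,185]).astype(int); s=s[c[1]-45:c[1]+75,c[0]-50:c[0]+70]
tt=t["frame"][150:255,265:365]
cv2.imwrite("pics/c3.png",cv2.vconcat([cv2.hconcat([f(s,(300,300)),f(tt,(286,300))]),f(a["frame"][:,:],(586,366))[:300]]))
E
```

```text
8.2667 [605.28090254  71.9802289  197.71143173] [9.88291072e-02 4.28019800e-01 1.68696296e+00 2.62911618e-05
 1.02347256e+00 1.44497972e+00] [ 5.67644227  1.94730376 -3.2028414 ] [ 0.33016559 -1.03731272 -0.07398798] [[0.975, 0.223, 0.003], [0.223, -0.975, 0.0], [0.003, 0.0, -1.0]]
```

View pics/c3.png

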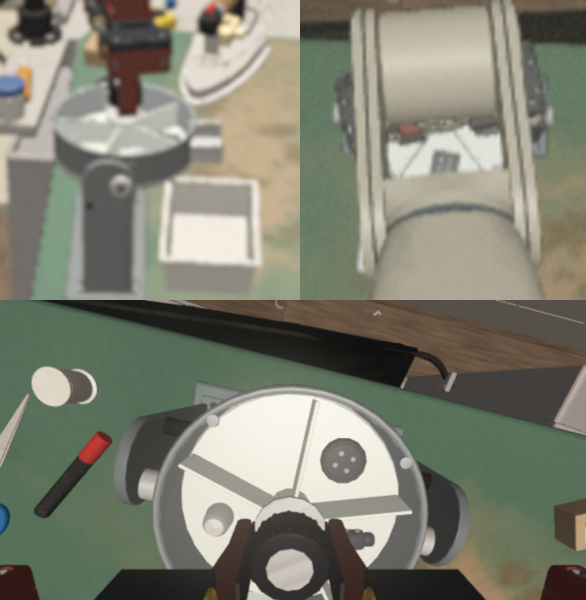

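```bash
python3 - <<'E'
from h import *
p=dict(np.load("t3.npz")); g=cv2.cvtColor(p["frame"],cv2.COLOR_BGR2GRAY)[198:216,306:326]
v,u=np.nonzero(g<150); print(g[:, :].tolist() if 0 else len(u))
n,l,s,c=cv2.connectedComponentsWithStats((g<165).astype(np.uint8))
for i in range(1,n):
    w=px2w(p,c[i][0]+306,c[i][1]+198,z=150); d=w[:2]-[604.5,71.8]; print(s[i],w.round(1),np.hypot(*d).round(1),"deg from spout",(np.degrees(np.arctan2(d[1],d[0]))%360-181.2).round(1))
E
```

```text
61
[0 0 4 2 7] [583.2  90.6 150. ] 28.4 deg from spout -42.7
[ 5  5 10  9 74] [559.4  68.1 150. ] 45.3 deg from spout 3.5
[11 16  1  1  1] [539.2  62.2 150. ] 66.0 deg from spout 7.2
```

```bash
python3 - <<'E'
from h import *
c=np.array([604.5,72,160.]); a=np.radians(1.2); ax=-np.array([-np.sin(a),np.cos(a),0]); p0=np.array([604.5,72,198.]); r0=down(.225)
th=[.04,.1,.16,.22,.28,.34,.40,.46,.52,.58,.64,.69,.72,.72,.72]
po=[(c+R.from_rotvec(ax*t).apply(p0-c),R.from_rotvec(ax*t)*r0*R.from_rotvec([0,0,.03*min(1,i/4)])) for i,t in enumerate(th)]
plan(0,0,poses=po,cur=(p0,r0))
E
```

```text
[[[-1.5, -0.3, 0.0], [-0.008, 0.039, 0.0]], [[-3.7, -0.8, 0.2], [-0.02, 0.098, 0.007]], [[-5.9, -1.2, 0.5], [-0.031, 0.157, 0.015]], [[-8.1, -1.7, 0.9], [-0.042, 0.216, 0.022]], [[-10.3, -2.1, 1.5], [-0.053, 0.275, 0.03]]]
[[[-2.2, -0.4, 0.1], [-0.01, 0.059, -0.0]], [[-4.5, -0.8, 0.3], [-0.021, 0.118, 0.0]], [[-6.7, -1.2, 0.6], [-0.031, 0.177, -0.0]], [[-8.9, -1.6, 1.1], [-0.042, 0.236, 0.0]], [[-11.1, -1.9, 1.7], [-0.052, 0.295, -0.0]]]
[[[-2.2, -0.4, 0.1], [-0.01, 0.059, 0.0]], [[-4.1, -0.7, 0.2], [-0.019, 0.108, 0.0]], [[-5.2, -0.9, 0.4], [-0.024, 0.138, 0.0]], [[-5.2, -0.9, 0.4], [-0.024, 0.138, 0.0]], [[-5.2, -0.9, 0.4], [-0.024, 0.138, 0.0]]]
```

Request:
servo_tool(deltas=[[[-1.5, -0.3, 0], [-0.008, 0.039, 0]], [[-3.7, -0.8, 0.2], [-0.02, 0.098, 0.007]], [[-5.9, -1.2, 0.5], [-0.031, 0.157, 0.015]], [[-8.1, -1.7, 0.9], [-0.042, 0.216, 0.022]], [[-10.3, -2.1, 1.5], [-0.053, 0.275, 0.03]]])

```text
t: 8.83
ee_pos: [594.9, 71.9, 196.5]
orientation: [3.074, 0.3, 0.444]
ft_force: [13.9, 2.6, -16.6]
width: 37.5
grasp_force: 30.0
```

Request:
servo_tool(deltas=[[[-2.2, -0.4, 0.1], [-0.01, 0.059, 0]], [[-4.5, -0.8, 0.3], [-0.021, 0.118, 0]], [[-6.7, -1.2, 0.6], [-0.031, 0.177, 0]], [[-8.9, -1.6, 1.1], [-0.042, 0.236, 0]], [[-11.1, -1.9, 1.7], [-0.052, 0.295, 0]]])

```text
t: 9.25
ee_pos: [584.6, 72.2, 192.2]
orientation: [2.954, 0.29, 0.892]
ft_force: [19.5, -17.7, -14.6]
width: 37.6
grasp_force: 30.0
```

Request:
servo_tool(deltas=[[[-2.2, -0.4, 0.1], [-0.01, 0.059, 0]], [[-4.1, -0.7, 0.2], [-0.019, 0.108, 0]], [[-5.2, -0.9, 0.4], [-0.024, 0.138, 0]], [[-5.2, -0.9, 0.4], [-0.024, 0.138, 0]], [[-5.2, -0.9, 0.4], [-0.024, 0.138, 0]]])

```text
t: 9.67
ee_pos: [586.5, 25.7, 208.7]
orientation: [2.761, 0.479, 0.985]
ft_force: [-0.6, 0.4, 0.1]
width: 83.7
grasp_force: 0.0
```

Request:
servo_tool(deltas=[[[0, 0, 0], [0, 0, 0]], [[0, 0, 0], [0, 0, 0]], [[0, 0, 0], [0, 0, 0]], [[0, 0, 0], [0, 0, 0]], [[0, 0, 0], [0, 0, 0]]])

```text
t: 10.08
ee_pos: [586.8, 20.7, 208.9]
orientation: [2.762, 0.46, 0.982]
ft_force: [0.1, 0.6, 1.0]
width: 30.1
grasp_force: 0.0
```

Request:
servo_tool(deltas=[[[0, 0, 0], [0, 0, 0]], [[0, 0, 0], [0, 0, 0]], [[0, 0, 0], [0, 0, 0]], [[0, 0, 0], [0, 0, 0]], [[0, 0, 0], [0, 0, 0]]])

```text
t: 10.5
ee_pos: [586.6, 20.7, 208.8]
orientation: [2.761, 0.462, 0.981]
ft_force: [-0.4, 0.0, 0.2]
width: 0.2
grasp_force: 0.0
```

```bash
python3 - <<'E'
from h import *
o=ctrl.get_obs(); print(o["t"],o["ee_pos"],o["qpos"],o["ft_force"],R.from_rotvec(o["orientation"]).as_matrix().round(3).tolist())
b=get_image("side"); t=get_image("top")
for n,p in(("s4",b),("t4",t)):
    for r in finder.search_frame("square_button",p)[:3]: print(n,r)
f=lambda x,s:cv2.resize(x,s,interpolation=cv2.INTER_CUBIC)
s=b["frame"][150:280,280:400]; tt=t["frame"][150:270,260:370]
cv2.imwrite("pics/c4.png",cv2.hconcat([f(s,(400,434)),f(tt,(398,434))]))
E
```

```text
10.5 [586.64722954  20.71960079 208.82344057] [ 0.07017735  0.22822056  2.18865553 -1.24497311  0.11055966  2.51508857] [-0.44773053  0.04801019  0.19313886] [[0.735, 0.23, 0.638], [0.345, -0.937, -0.06], [0.584, 0.264, -0.768]]
s4 {'rect': [0.5659, 0.6015, 0.0162, 0.0195], 'score': 0.52}
```

View pics/c4.png

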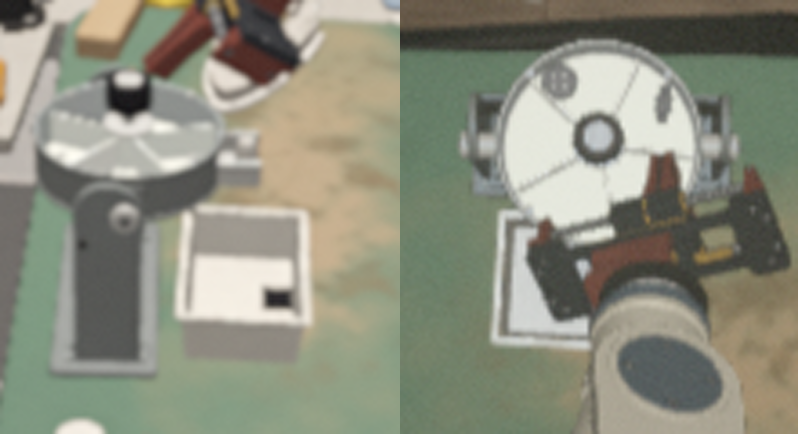

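Request:
servo_tool(deltas=[[[0, 0, -5], [0, 0, 0]], [[0, 0, -15], [0, 0, 0]], [[0, 0, -25], [0, 0, 0]], [[0, 0, -35], [0, 0, 0]], [[0, 0, -45], [0, 0, 0]]])

```text
t: 11.12
ee_pos: [557.5, 23.5, 243.5]
orientation: [2.761, 0.462, 0.981]
ft_force: [0.1, -0.1, 0.4]
width: 0.5
grasp_force: 0.0
```

```bash
python3 - <<'E'
from h import *
o=ctrl.get_obs(); print(o["t"],o["ee_pos"],o["qpos"],o["ft_force"],R.from_rotvec(o["orientation"]).as_matrix().round(3).tolist())
b=get_image("side"); t=get_image("top"); w=get_image("wrist")
for n,p in(("s5",b),("t5",t),("w5",w)): np.savez(n+".npz",**{k:p[k] for k in("frame","depth","K","pose")})
s0=np.load("side0.npz")["frame"]
f=lambda x,s:cv2.resize(x,s,interpolation=cv2.INTER_CUBIC)
cv2.imwrite("pics/c5.png",cv2.vconcat([cv2.hconcat([f(s0[150:280,280:400],(260,282)),f(b["frame"][150:280,280:400],(260,282)),f(t["frame"][150:270,260:370],(260,282))]),f(w["frame"],(780,488))[:310]]))
E
```

```text
11.1167 [557.46968881  23.48217292 243.53719368] [ 0.08329888  0.11476367  2.21694662 -0.74900923  0.16620735  2.02416513] [ 0.13262536 -0.07768989  0.42823301] [[0.735, 0.23, 0.638], [0.345, -0.937, -0.06], [0.584, 0.264, -0.768]]
```

View pics/c5.png

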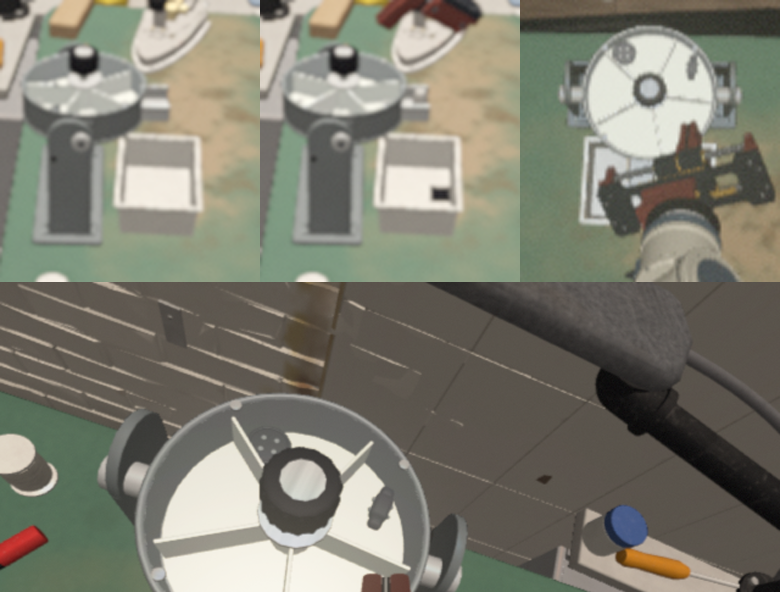

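```bash
python3 - <<'E'
from h import *
o=ctrl.get_obs(); r=R.from_rotvec(o["orientation"]); p=o["ee_pos"]
plan([480,30,330],down(.35),n=10)
print('--')
plan([490,50,390],down(2.45),n=20,cur=(np.array([480,30,330.]),down(.35)))
E
```

```text
[[[-0.5, -0.1, -11.6], [0.029, -0.063, -0.002]], [[-0.9, -0.3, -23.2], [0.059, -0.127, -0.004]], [[-1.4, -0.4, -34.9], [0.088, -0.19, -0.005]], [[-1.9, -0.5, -46.5], [0.117, -0.253, -0.007]], [[-2.4, -0.6, -58.1], [0.147, -0.316, -0.009]]]
[[[-4.0, -1.8, -10.8], [0.029, -0.063, -0.002]], [[-8.1, -3.6, -21.5], [0.059, -0.127, -0.004]], [[-12.1, -5.4, -32.3], [0.088, -0.19, -0.005]], [[-16.2, -7.2, -43.0], [0.117, -0.253, -0.007]], [[-20.2, -9.0, -53.8], [0.147, -0.316, -0.009]]]
--
[[[0.8, -0.8, -3.0], [0.0, 0.0, -0.105]], [[1.6, -1.5, -6.0], [0.0, 0.0, -0.21]], [[2.4, -2.3, -9.0], [0.0, 0.0, -0.315]], [[3.3, -3.1, -12.0], [0.0, 0.0, -0.42]], [[4.1, -3.8, -15.0], [0.0, 0.0, -0.525]]]
[[[1.1, -0.3, -3.0], [0.0, 0.0, -0.105]], [[2.2, -0.5, -6.0], [0.0, 0.0, -0.21]], [[3.3, -0.8, -9.0], [0.0, 0.0, -0.315]], [[4.4, -1.0, -12.0], [0.0, 0.0, -0.42]], [[5.4, -1.3, -15.0], [0.0, 0.0, -0.525]]]
[[[1.1, 0.3, -3.0], [0.0, 0.0, -0.105]], [[2.1, 0.6, -6.0], [0.0, 0.0, -0.21]], [[3.2, 1.0, -9.0], [0.0, 0.0, -0.315]], [[4.3, 1.3, -12.0], [0.0, 0.0, -0.42]], [[5.4, 1.6, -15.0], [0.0, 0.0, -0.525]]]
[[[0.8, 0.8, -3.0], [0.0, 0.0, -0.105]], [[1.5, 1.6, -6.0], [0.0, 0.0, -0.21]], [[2.3, 2.4, -9.0], [0.0, 0.0, -0.315]], [[3.1, 3.3, -12.0], [0.0, 0.0, -0.42]], [[3.8, 4.1, -15.0], [0.0, 0.0, -0.525]]]
```

Request:
servo_tool(deltas=[[[0, 0, -12], [0.03, -0.063, 0]], [[-1, 0, -23], [0.06, -0.127, 0]], [[-1, 0, -35], [0.09, -0.19, 0]], [[-2, 0, -46], [0.117, -0.253, -0.007]], [[-2, 0, -58], [0.147, -0.316, -0.009]]])

```text
t: 11.68
ee_pos: [519.6, 26.5, 288.1]
orientation: [2.969, 0.513, 0.506]
ft_force: [0.6, -0.4, -0.1]
width: 0.8
grasp_force: 0.0
```

Request:
servo_tool(deltas=[[[-4, -2, -11], [0.03, -0.063, 0]], [[-8, -4, -22], [0.06, -0.127, 0]], [[-12, -5, -32], [0.09, -0.19, 0]], [[-16, -7, -43], [0.117, -0.253, -0.007]], [[-20, -9, -54], [0.147, -0.316, -0.009]]])

```text
t: 12.1
ee_pos: [480.6, 28.5, 330.1]
orientation: [3.093, 0.545, -0.008]
ft_force: [0.3, 0.4, 0.6]
width: 0.2
grasp_force: 0.0
```

Request:
servo_tool(deltas=[[[1, -1, -3], [0, 0, -0.105]], [[2, -2, -6], [0, 0, -0.21]], [[2, -2, -9], [0, 0, -0.315]], [[3, -3, -12], [0, 0, -0.42]], [[4, -4, -15], [0, 0, -0.525]]], grip=-1)

```text
t: 12.52
ee_pos: [483.3, 33.6, 344.3]
orientation: [2.842, 1.335, -0.005]
ft_force: [0.6, -0.1, 0.4]
width: 30.3
grasp_force: 0.0
```

Request:
servo_tool(deltas=[[[1, 0, -3], [0, 0, -0.105]], [[2, 0, -6], [0, 0, -0.21]], [[3, -1, -9], [0, 0, -0.315]], [[4, -1, -12], [0, 0, -0.42]], [[5, -1, -15], [0, 0, -0.525]]])

```text
t: 12.93
ee_pos: [485.8, 38.2, 359.3]
orientation: [2.399, 2.028, -0.005]
ft_force: [0.2, 0.1, 0.4]
width: 63.9
grasp_force: 0.0
```

Request:
servo_tool(deltas=[[[1, 0, -3], [0, 0, -0.105]], [[2, 0, -6], [0, 0, -0.21]], [[3, 1, -9], [0, 0, -0.315]], [[4, 1, -12], [0, 0, -0.42]], [[5, 2, -15], [0, 0, -0.525]]])

```text
t: 13.35
ee_pos: [488.6, 42.7, 374.3]
orientation: [-1.791, -2.581, 0.005]
ft_force: [-0.9, -0.3, 0.3]
width: 87.6
grasp_force: 0.0
```

Request:
servo_tool(deltas=[[[1, 1, -3], [0, 0, -0.105]], [[2, 2, -6], [0, 0, -0.21]], [[2, 2, -9], [0, 0, -0.315]], [[3, 3, -12], [0, 0, -0.42]], [[4, 4, -15], [0, 0, -0.525]]])

```text
t: 13.77
ee_pos: [491.0, 47.8, 389.3]
orientation: [-1.06, -2.956, 0.005]
ft_force: [-0.2, 0.4, 0.0]
width: 87.6
grasp_force: 0.0
```

```bash
python3 - <<'E'
from h import *
o=ctrl.get_obs(); print(o["t"],o["ee_pos"],o["qpos"],R.from_rotvec(o["orientation"]).as_matrix().round(3).tolist())
w=get_image("wrist"); b=get_image("side"); t=get_image("top")
for n,p in(("s6",b),("t6",t),("w6",w)): np.savez(n+".npz",**{k:p[k] for k in("frame","depth","K","pose")})
for n,p in(("w",w),("s",b),("t",t)):
    for q in("thimble","square_button"):
        for r in finder.search_frame(q,p)[:2]: print(n,q,[round(x,3) for x in r["rect"]],r["score"])
f=lambda x,s:cv2.resize(x,s,interpolation=cv2.INTER_CUBIC)
c=w2px(w,[560,71,160]).astype(int); print(c); x0=int(np.clip(c[0]-120,0,400)); y0=int(np.clip(c[1]-110,0,180))
cv2.imwrite("pics/c6.png",cv2.hconcat([f(w["frame"][y0:y0+220,x0:x0+240],(500,458)),cv2.vconcat([f(b["frame"][160:270,285:400],(240,229)),f(t["frame"][150:260,260:375],(240,229))])]))
E
```

```text
13.7667 [491.04222926  47.84761781 389.29638129] [ 0.07443416  0.06273374  1.71495137 -0.00231359  1.36617221 -0.80750151] [[-0.772, 0.635, -0.002], [0.635, 0.772, -0.002], [0.0, -0.003, -1.0]]
w thimble [0.519, 0.42, 0.031, 0.04] 0.73
w thimble [0.626, 0.549, 0.282, 0.425] 0.72
w square_button [0.5, 0.32, 0.038, 0.067] 0.67
t square_button [0.491, 0.477, 0.016, 0.039] 0.27
[371 200]
```

View pics/c6.png

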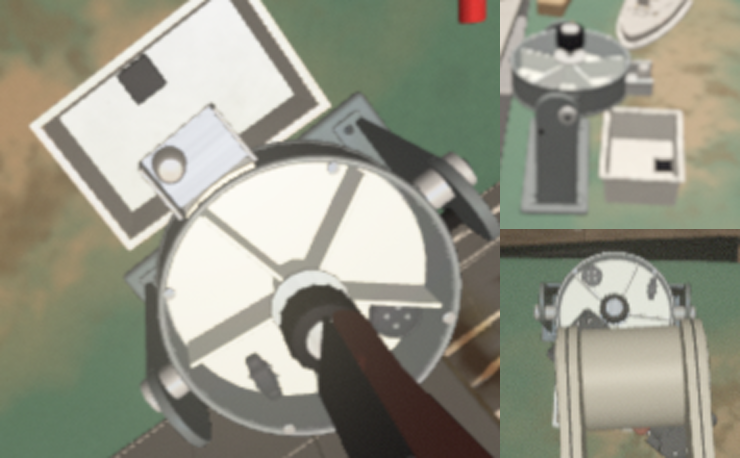

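```bash
python3 - <<'E'
from h import *
from scipy.optimize import least_squares
p=dict(np.load("w6.npz")); K=p["K"]; d=p["depth"]
f=lambda a,b:(251+a/2.083,90+b/2.083)
C=np.array([604.5,72])
for n,c in dict(A=(205,210),B=(360,170),C=(190,355),E=(440,297),th_top=(172,168)).items():
    for z in((150,175) if n!="th_top" else (167,)):
        w=px2w(p,*f(*c),z=z); e=w[:2]-C; print(n,z,w.round(1),np.hypot(*e).round(1),(np.degrees(np.arctan2(e[1],e[0]))%360).round(1))
v,u=np.mgrid[0:400,0:640]
X=np.stack([(u-K[0,2])/K[0,0]*d,(v-K[1,2])/K[1,1]*d,d],-1)@p["pose"][:3,:3].T+p["pose"][:3,3]
s=(X[...,0]>485)&(X[...,0]<535)&(abs(X[...,1]-71)<45)&(X[...,2]>130)&(d>0); q=X[s]
print("hist z",np.histogram(q[:,2],bins=range(130,200,4)))
t=q[q[:,2]>160]; t=t[(t[:,0]<524)]; print("thimble pts",len(t),t.min(0),t.max(0),t.mean(0))
fl=q[(q[:,2]<150)]; print("floor",len(fl),np.percentile(fl,[1,50,99],axis=0).round(1).tolist())
# arm model, j4=0: planar
D=[([.423796,1.630656,1.088569],[239.658,-576.656,221.943]),([.177716,1.558437,1.405374],[560.604,72.094,400.728]),([.42802,1.686963,1.023473],[605.281,71.980,197.711]),([.06273,1.71495,1.36617],[491.04,47.85,389.3])]
def fk(a,q): 
    H,L1,L2,T,o,R0=a; s2=q[0];s3=q[0]+q[1];s5=s3+q[2]
    return np.array([R0+L1*np.sin(s2)+L2*np.sin(s3)+o*np.cos(s3)+T*np.sin(s5),H+L1*np.cos(s2)+L2*np.cos(s3)-o*np.sin(s3)+T*np.cos(s5)])
def res(a): return np.concatenate([fk(a,q)-[np.hypot(x[0],x[1]),x[2]] for q,x in D]+[[1e-3*a[4],1e-3*a[5]]])
r=least_squares(res,[150,600,550,300,0,0]); print(r.x.round(1),r.fun.round(1))
a=r.x
for x,z in((525,160),(545,155),(560,165)):
    for tl in(0,.2,.3,.4,.5,.6,.7):
        g=least_squares(lambda q:np.r_[fk(a,q)-[x,z],100*(q.sum()-np.pi+tl)],[.3,1.8,.8]); print(x,z,tl,g.x.round(2),round(g.cost,2))
E
```

```text
A 150 [538.1  57.4 150. ] 68.0 192.4
A 175 [531.3  60.  175. ] 74.2 189.3
B 150 [574.2 136.9 150. ] 71.7 115.1
B 175 [565.1 134.5 175. ] 73.9 122.2
C 150 [602.6  -4.2 150. ] 76.2 268.6
C 175 [591.8   2.2 175. ] 70.9 259.7
E 150 [665.3 130.  150. ] 84.0 43.6
E 175 [650.6 128.  175. ] 72.5 50.6
th_top 167 [504.4  59.9 167. ] 100.8 186.9
hist z (array([   0,    0,   49, 1066,  167,   52,   50,   74,  295,   60,   19,
          4,   19,  537,    3,    0,    0]), array([130, 134, 138, 142, 146, 150, 154, 158, 162, 166, 170, 174, 178,
       182, 186, 190, 194, 198]))
thimble pts 21672 [485.00181534  44.47762095 160.06467055] [523.99913619 115.99993497 494.25215339] [503.87495531  97.77052702 469.26920041]
floor 1282 [[494.1, 39.0, 141.2], [517.8, 75.0, 144.7], [534.3, 105.6, 149.0]]
[3.135e+02 5.631e+02 4.849e+02 3.107e+02 7.750e+01 1.000e-01] [ 0.   0.  -0.   0.   0.   0.   0.  -0.   0.1  0. ]
525 160 0 [0.36 1.9  0.88] 0.0
525 160 0.2 [0.29 2.03 0.62] 0.0
525 160 0.3 [0.27 2.1  0.48] 0.0
525 160 0.4 [0.25 2.16 0.33] 0.0
525 160 0.5 [0.24 2.23 0.17] 0.0
525 160 0.6 [0.25 2.29 0.  ] 0.0
525 160 0.7 [ 0.27  2.35 -0.18] 0.0
545 155 0 [0.4  1.86 0.89] 0.0
545 155 0.2 [0.33 1.99 0.62] 0.0
545 155 0.3 [0.3  2.06 0.48] 0.0
545 155 0.4 [0.28 2.13 0.33] 0.0
545 155 0.5 [0.28 2.19 0.17] 0.0
545 155 0.6 [0.28 2.25 0.01] 0.0
545 155 0.7 [ 0.3   2.31 -0.17] 0.0
560 165 0 [0.4  1.82 0.92] 0.0
560 165 0.2 [0.33 1.96 0.66] 0.0
560 165 0.3 [0.3  2.02 0.52] 0.0
560 165 0.4 [0.28 2.09 0.37] 0.0
560 165 0.5 [0.27 2.15 0.21] 0.0
560 165 0.6 [0.28 2.22 0.05] 0.0
560 165 0.7 [ 0.29  2.28 -0.13] 0.0
```

```bash
python3 - <<'E'
from h import *
for n in("w6",):
    p=dict(np.load(n+".npz")); K=p["K"]; d=p["depth"]; v,u=np.mgrid[0:400,0:640]
    X=np.stack([(u-K[0,2])/K[0,0]*d,(v-K[1,2])/K[1,1]*d,d],-1)@p["pose"][:3,:3].T+p["pose"][:3,3]
    q=X[(d>0)&(X[...,2]<200)]
    print(n); ys=range(40,108,4); print("      ",*ys)
    for x in range(488,540,3):
        row=[]
        for y in ys:
            m=q[(q[:,0]>=x)&(q[:,0]<x+3)&(q[:,1]>=y)&(q[:,1]<y+4),2]; row.append(f"{np.percentile(m,90):3.0f}" if len(m) else " . ")
        print(x,*row)
print(ctrl.get_obs()["t"])
E
```

```text
w6
       40 44 48 52 56 60 64 68 72 76 80 84 88 92 96 100 104
488   4   3   3   4   4   3   3   4   3   3   3   3   3   4   3   4   4
491   3   3  74   4   4   3 143  88  60   2 143  61  45 160 147   4   3
494   3 166 146 153 159 154 145 145 146 146 145 145 145 165 165   4   4
497   3 165 151 163 165 164 155 145 145 145 146 145 146 166 165   2   4
500   3 165 159 166 166 166 163 145 146 145 146 145 146 166 165   4   3
503   3 165 163 165 167 166 164 145 146 145 145 145 145 165 164   4   3
506   3 165 162 166 166 167 165 146 146 145 145 145 145 164 165   2   4
509   4 165  66 166 166 165 161 146 145 145 146 146 145 165 164   3   3
512   3 165 145  97 162 162 145 146 146 146 145 145 145 165 165   4   3
515   4 165 145 145 145 145 146 146 145 146 145 145 146 166 165   2   3
518  .  165 145 146 146 146 146 146 146 146 146 146 145 165 166   4   3
521  .  165 145 145 146 145 145 154 154 145 145 145 146 164 164   3   4
524  .  165 146 183 184 185 184 184 184 185 184 184 183 165 165   3   3
527 183 184 184 184 185 185 184 185 185 185 185 185 185 184 183 129   3
530 184 185 185 185 184 185 185 185 185 184 185 185 185 184 184 184 183
533 185 185 185 185 185 184 185 185 185 185 185 185 184 185 185 185 184
536 185 185 185 185 185 185 185 184 186 185 185 185 185 185 184 184 184
539 185 185 185 185 185 185 185 185 186 185 185 185 185 185 185 185 185
14.2167
```

Request:
servo_tool(deltas=[[[-8, 10, 5], [0, 0, 0]], [[-25, 31, 25], [0, 0, 0]], [[-43, 54, 50], [0, 0, 0]], [[-60, 75, 75], [0, 0, 0]], [[-72, 90, 100], [0, 0, 0]]])

```text
t: 14.63
ee_pos: [605.4, 72.6, 288.8]
orientation: [1.066, 2.955, 0.001]
ft_force: [0.2, 0.2, -0.8]
width: 87.8
grasp_force: 0.0
```

Request:
servo_tool(deltas=[[[0, 0, 2], [0, 0, 0]], [[0, 0, 2], [0, 0, 0]], [[0, 0, 2], [0, 0, 0]], [[0, 0, 2], [0, 0, 0]], [[0, 0, 2], [0, 0, 0]]])

```text
t: 15.05
ee_pos: [603.4, 72.2, 290.0]
orientation: [1.064, 2.954, 0.002]
ft_force: [-0.6, -0.4, -0.0]
width: 87.6
grasp_force: 0.0
```

Request:
servo_tool(deltas=[[[-0.9, 1, 15], [0, 0, 0]], [[-0.9, 1, 40], [0, 0, 0]], [[-0.9, 1, 65], [0, 0, 0]], [[-0.9, 1, 83], [0, 0, 0]], [[-0.9, 1, 90], [0, 0, 0]]])

```text
t: 15.47
ee_pos: [603.1, 72.3, 196.7]
orientation: [-1.063, -2.953, 0.001]
ft_force: [-0.8, -1.1, 1.3]
width: 87.5
grasp_force: 0.0
```

Request:
servo_tool(deltas=[[[0, 0, 0], [0, 0, 0]], [[0, 0, 0], [0, 0, 0]], [[0, 0, 0], [0, 0, 0]], [[0, 0, 0], [0, 0, 0]], [[0, 0, 0], [0, 0, 0]]], grip=1)

```text
t: 15.88
ee_pos: [605.3, 72.6, 199.2]
orientation: [1.064, 2.955, 0.002]
ft_force: [0.2, 0.3, 0.4]
width: 57.9
grasp_force: 0.0
```

Request:
servo_tool(deltas=[[[0, 0, 0], [0, 0, 0]], [[0, 0, 0], [0, 0, 0]], [[0, 0, 0], [0, 0, 0]], [[0, 0, 0], [0, 0, 0]], [[0, 0, 0], [0, 0, -0.04]]])

```text
t: 16.3
ee_pos: [604.4, 72.3, 198.1]
orientation: [-1.005, -2.975, 0.0]
ft_force: [-2.8, -1.7, 3.3]
width: 37.5
grasp_force: 30.0
```

Request:
servo_tool(deltas=[[[0, 0, 0], [0, 0, -0.08]], [[0, 0, 0], [0, 0, -0.16]], [[0, 0, 0], [0, 0, -0.24]], [[0, 0, 0], [0, 0, -0.32]], [[0, 0, 0], [0, 0, -0.4]]])

```text
t: 16.72
ee_pos: [604.3, 72.1, 198.1]
orientation: [-0.387, -3.116, 0.0]
ft_force: [-2.3, -2.6, 3.3]
width: 37.1
grasp_force: 30.0
```

Request:
servo_tool(deltas=[[[0, 0, 0], [0, 0, -0.04]], [[0, 0, 0], [0, 0, -0.05]], [[0, 0, 0], [0, 0, -0.05]]])

```text
t: 16.97
ee_pos: [604.3, 72.1, 198.1]
orientation: [-0.316, -3.124, 0.0]
ft_force: [-4.1, -3.1, 4.8]
width: 37.4
grasp_force: 30.0
```

Request:
servo_tool(deltas=[[[0, 0, 0], [0, 0, 0]], [[0, 0, 0], [0, 0, 0]], [[0, 0, 0], [0, 0, 0]], [[0, 0, 0], [0, 0, 0]], [[0, 0, 0], [0, 0, 0]]], grip=-1)

```text
t: 17.38
ee_pos: [604.6, 72.8, 197.7]
orientation: [-0.315, -3.124, -0.001]
ft_force: [0.8, -0.5, 0.4]
width: 67.4
grasp_force: 0.0
```

Request:
servo_tool(deltas=[[[0, 0, -10], [0, 0, 0]], [[0, 0, -35], [0, 0, 0]], [[0, 0, -65], [0, 0, 0]], [[0, 0, -95], [0, 0, 0]], [[0, 0, -120], [0, 0, 0]]])

```text
t: 17.8
ee_pos: [605.1, 72.6, 320.8]
orientation: [0.315, 3.125, 0.002]
ft_force: [1.3, -0.6, 0.3]
width: 87.5
grasp_force: 0.0
```

```bash
python3 - <<'E'
from h import *
o=ctrl.get_obs(); r=R.from_rotvec(o["orientation"]); p=o["ee_pos"]; print(p,r.as_matrix().round(3).tolist(),o["qpos"])
d1=down(np.pi); tl=R.from_rotvec([0,-.45,0])*d1
print(tl.as_matrix().round(3).tolist())
plan([465,62,290],d1,n=5)
print('--'); plan([450,62,200],tl,n=5,cur=(np.array([465,62,290.]),d1))
w=get_image("wrist"); K=w["K"]; d=w["depth"]; np.savez("w7.npz",**{k:w[k] for k in("frame","depth","K","pose")})
v,u=np.mgrid[0:400,0:640]
X=np.stack([(u-K[0,2])/K[0,0]*d,(v-K[1,2])/K[1,1]*d,d],-1)@w["pose"][:3,:3].T+w["pose"][:3,3]
q=X[(d>0)&(X[...,2]<170)&(X[...,2]>158)&(X[...,0]>485)&(X[...,0]<530)&(X[...,1]>50)&(X[...,1]<90)]; print("thimble",len(q),q.min(0) if len(q) else 0,q.max(0) if len(q) else 0)
E
```

```text
[605.06620023  72.62088462 320.82226421] [[-0.98, 0.2, 0.001], [0.2, 0.98, 0.001], [-0.001, 0.001, -1.0]] [ 9.94848730e-02  3.05728648e-01  1.56867149e+00  9.00848996e-04
  1.26639482e+00 -1.27047032e+00]
[[-0.9, 0.0, 0.435], [0.0, 1.0, -0.0], [-0.435, 0.0, -0.9]]
[[[27.0, -7.7, 6.1], [0.0, 0.0, -0.04]], [[54.1, -15.4, 12.3], [0.0, 0.0, -0.08]], [[81.1, -23.1, 18.4], [0.001, 0.0, -0.121]], [[108.1, -30.7, 24.6], [0.001, 0.0, -0.161]], [[135.1, -38.4, 30.7], [0.001, 0.001, -0.201]]]
--
[[[3.0, -0.0, 18.0], [-0.0, -0.09, 0.0]], [[6.0, -0.0, 36.0], [-0.0, -0.18, 0.0]], [[9.0, -0.0, 54.0], [-0.0, -0.27, 0.0]], [[12.0, -0.0, 72.0], [-0.0, -0.36, 0.0]], [[15.0, -0.0, 90.0], [-0.0, -0.45, 0.0]]]
thimble 344 [496.72986807  50.3522699  158.05945999] [513.46505111  67.10740214 168.54836246]
```

```bash
python3 - <<'E'
from h import *
from scipy.optimize import least_squares
a=[313.5,563.1,484.9,310.7,77.5,.1]
def fk(q): 
    H,L1,L2,T,o,R0=a; s2=q[0];s3=q[0]+q[1];s5=s3+q[2]
    return np.array([R0+L1*np.sin(s2)+L2*np.sin(s3)+o*np.cos(s3)+T*np.sin(s5),H+L1*np.cos(s2)+L2*np.cos(s3)-o*np.sin(s3)+T*np.cos(s5)])
for x,z in((450,200),(460,180),(470,153),(500,153),(525,153)):
    for tl in(.3,.4,.45):
        g=least_squares(lambda q:np.r_[fk(q)-[x,z],100*(q.sum()-np.pi+tl)],[.3,1.8,.8]); print(x,z,tl,g.x.round(2),round(g.cost,2))
E
```

```text
450 200 0.3 [0.08 2.21 0.55] 0.0
450 200 0.4 [0.05 2.28 0.41] 0.0
450 200 0.45 [0.04 2.31 0.34] 0.0
460 180 0.3 [0.14 2.21 0.5 ] 0.0
460 180 0.4 [0.11 2.27 0.35] 0.0
460 180 0.45 [0.11 2.31 0.28] 0.0
470 153 0.3 [0.21 2.21 0.42] 0.0
470 153 0.4 [0.19 2.28 0.27] 0.0
470 153 0.45 [0.19 2.31 0.2 ] 0.0
500 153 0.3 [0.25 2.15 0.44] 0.0
500 153 0.4 [0.23 2.22 0.29] 0.0
500 153 0.45 [0.23 2.25 0.21] 0.0
525 153 0.3 [0.28 2.1  0.46] 0.0
525 153 0.4 [0.26 2.17 0.31] 0.0
525 153 0.45 [0.26 2.2  0.23] 0.0
```

Request:
servo_tool(deltas=[[[15, -4, 3], [0, 0, -0.04]], [[45, -12, 10], [0, 0, -0.08]], [[80, -22, 18], [0, 0, -0.12]], [[110, -31, 25], [0, 0, -0.16]], [[135, -38, 31], [0, 0, -0.2]]], grip=1)

```text
t: 18.27
ee_pos: [462.4, 62.1, 286.9]
orientation: [0.001, -3.14, -0.001]
ft_force: [0.4, 1.0, 0.6]
width: 57.7
grasp_force: 0.0
```

Request:
servo_tool(deltas=[[[2, 0, 10], [0, -0.08, 0]], [[4, 0, 30], [0, -0.16, 0]], [[6, 0, 50], [0, -0.24, 0]], [[8, 0, 70], [0, -0.32, 0]], [[10, 0, 85], [0, -0.4, 0]]])

```text
t: 18.68
ee_pos: [454.4, 62.5, 202.2]
orientation: [0.001, 2.738, 0.002]
ft_force: [0.6, -1.1, -0.3]
width: 24.8
grasp_force: 0.0
```

Request:
servo_tool(deltas=[[[0, 0, 0], [0, 0, 0]], [[0, 0, 0], [0, 0, 0]], [[0, 0, 0], [0, 0, 0]], [[0, 0, 0], [0, 0, 0]]])

```text
t: 19.02
ee_pos: [457.1, 62.5, 204.0]
orientation: [0.002, 2.741, 0.001]
ft_force: [-0.2, 0.2, 0.1]
width: 0.6
grasp_force: 0.0
```

```bash
python3 - <<'E'
from h import *
o=ctrl.get_obs(); r=R.from_rotvec(o["orientation"]); print(o["t"],o["ee_pos"],r.as_matrix().round(3).tolist(),o["qpos"],o["width"])
tl=R.from_rotvec([0,-.40,0])*down(np.pi)
plan([474,63,152.5],tl,n=5)
plan([519,63,152.5],tl,n=10,cur=(np.array([474,63,152.5]),tl))
E
```

```text
19.0167 [457.13855728  62.53259185 203.97970857] [[-0.921, 0.001, 0.39], [0.002, 1.0, 0.0], [-0.39, 0.001, -0.921]] [ 0.14868934  0.06621693  2.24788912 -0.13697117  0.43400094 -1.30768621] 0.577085388121891
[[[0.9, 0.1, 10.8], [0.0, 0.0, -0.0]], [[1.8, 0.2, 21.6], [0.0, 0.0, -0.001]], [[2.7, 0.3, 32.4], [0.0, 0.001, -0.001]], [[3.7, 0.4, 43.2], [0.0, 0.001, -0.001]], [[4.6, 0.4, 54.0], [0.0, 0.001, -0.002]]]
[[[-4.1, 0.0, 1.8], [0.0, 0.0, 0.0]], [[-8.3, 0.0, 3.5], [0.0, 0.0, 0.0]], [[-12.4, 0.0, 5.3], [0.0, 0.0, 0.0]], [[-16.6, 0.0, 7.0], [0.0, 0.0, 0.0]], [[-20.7, 0.0, 8.8], [0.0, 0.0, 0.0]]]
[[[-4.1, 0.0, 1.8], [0.0, 0.0, 0.0]], [[-8.3, 0.0, 3.5], [0.0, 0.0, 0.0]], [[-12.4, 0.0, 5.3], [0.0, 0.0, 0.0]], [[-16.6, 0.0, 7.0], [0.0, 0.0, 0.0]], [[-20.7, 0.0, 8.8], [0.0, 0.0, 0.0]]]
```

Request:
servo_tool(deltas=[[[1, 0, 12], [0, 0, 0]], [[2, 0, 26], [0, 0, 0]], [[4, 0, 40], [0, 0, 0]], [[5, 0.4, 50], [0, 0, 0]], [[5, 0.4, 54], [0, 0, 0]]])

```text
t: 19.43
ee_pos: [472.7, 62.7, 150.2]
orientation: [0.002, 2.743, 0.0]
ft_force: [-0.6, -0.5, 0.8]
width: 0.6
grasp_force: 0.0
```

Request:
servo_tool(deltas=[[[0, 0, 0], [0, 0, 0]], [[0, 0, 0], [0, 0, 0]], [[0, 0, 0], [0, 0, 0]]])

```text
t: 19.68
ee_pos: [471.8, 62.8, 151.2]
orientation: [0.002, 2.742, 0.001]
ft_force: [-0.8, -0.7, -0.4]
width: 0.4
grasp_force: 0.0
```

Request:
servo_tool(deltas=[[[-3, 0, 0], [0, 0, 0]], [[-7, 0, 2], [0, 0, 0]], [[-11, 0, 3.5], [0, 0, 0]], [[-15, 0, 5.3], [0, 0, 0]], [[-18.8, 0, 7], [0, 0, 0]]])

```text
t: 20.1
ee_pos: [491.9, 62.7, 151.5]
orientation: [0.002, 2.742, 0.001]
ft_force: [0.1, 0.2, 0.3]
width: 0.1
grasp_force: 0.0
```

Request:
servo_tool(deltas=[[[-3.5, 0, 1.5], [0, 0, 0]], [[-7, 0, 3], [0, 0, 0]], [[-10.5, 0, 4.5], [0, 0, 0]], [[-13, 0, 5.5], [0, 0, 0]], [[-13, 0, 5.5], [0, 0, 0]]])

```text
t: 20.52
ee_pos: [505.2, 62.6, 150.9]
orientation: [0.002, 2.744, 0.0]
ft_force: [-2.8, -1.0, 1.2]
width: -0.1
grasp_force: 1.2
```

```bash
python3 - <<'E'
from h import *
o=ctrl.get_obs(); print(o["t"],o["ee_pos"],o["ft_force"],o["qpos"])
b=get_image("side"); w=get_image("wrist"); np.savez("w8.npz",**{k:w[k] for k in("frame","depth","K","pose")}); np.savez("s8.npz",**{k:b[k] for k in("frame","depth","K","pose")})
print(w2px(w,[525,58,160]),w2px(b,[525,58,160]))
for n,p in(("w",w),("s",b)):
  for r in finder.search_frame("thimble",p)[:3]: print(n,[round(x,3) for x in r["rect"]],r["score"])
E
```

```text
20.5167 [505.20104621  62.56779015 150.9267855 ] [-2.83674788 -1.03251583  1.18848834] [ 0.1305716   0.24875727  2.19674211 -0.16884202  0.30534902 -1.28789529]
[308.51972451 300.98441454] [347.2377765  192.56417666]
```

Request:
servo_tool(deltas=[[[-1.5, 0, 0.5], [0, 0, 0]], [[-3, 0, 1], [0, 0, 0]], [[-4.5, 0, 1.5], [0, 0, 0]], [[-5, 0, 1.5], [0, 0, 0]]])

```text
t: 21.05
ee_pos: [511.2, 62.8, 152.1]
orientation: [0.002, 2.742, 0.001]
ft_force: [-2.2, -0.9, 1.7]
width: 0.6
grasp_force: 1.2
```

Request:
servo_tool(deltas=[[[-1.5, 0, 0.5], [0, 0, 0]], [[-3, 0, 1], [0, 0, 0]], [[-4.5, 0, 1.5], [0, 0, 0]], [[-6, 0, 2], [0, 0, 0]], [[-6, 0, 2], [0, 0, 0]]])

```text
t: 21.47
ee_pos: [517.5, 62.7, 152.5]
orientation: [0.002, 2.742, 0.001]
ft_force: [-1.0, -0.3, 2.6]
width: 0.3
grasp_force: 1.1
```

Request:
servo_tool(deltas=[[[-1.5, 0, 0.6], [0, 0, 0]], [[-3, 0, 1.2], [0, 0, 0]], [[-4.5, 0, 1.8], [0, 0, 0]], [[-5.5, 0, 2.2], [0, 0, 0]], [[-5.5, 0, 2.2], [0, 0, 0]]])

```text
t: 21.88
ee_pos: [519.8, 62.4, 150.7]
orientation: [0.001, 2.749, -0.001]
ft_force: [-8.4, 1.9, 4.0]
width: 0.6
grasp_force: 5.1
```

Request:
servo_tool(deltas=[[[4, 0, -2], [0, 0, 0]], [[12, 0, -5], [0, 0, 0]], [[24, 0, -10], [0, 0, 0]], [[36, 0, -15], [0, 0, 0]], [[46, 0, -20], [0, 0, 0]]])

```text
t: 22.3
ee_pos: [471.2, 62.6, 152.7]
orientation: [0.002, 2.743, 0.001]
ft_force: [-0.0, -0.2, -1.0]
width: 0.2
grasp_force: 0.0
```

Request:
servo_tool(deltas=[[[0, 0, -10], [0, 0.08, 0]], [[0, 0, -40], [0, 0.16, 0]], [[0, 0, -80], [0, 0.24, 0]], [[0, 0, -120], [0, 0.32, 0]], [[0, 0, -160], [0, 0.4, 0]]])

```text
t: 22.72
ee_pos: [409.0, 62.7, 301.5]
orientation: [-0.001, -3.137, -0.001]
ft_force: [0.5, 0.2, -0.2]
width: 0.3
grasp_force: 0.0
```

Request:
servo_tool(deltas=[[[0, 0, -15], [0, 0, 0]], [[0, 0, -30], [0, 0, 0]], [[0, 0, -30], [0, 0, 0]], [[0, 0, -30], [0, 0, 0]]], grip=-1)

```text
t: 23.05
ee_pos: [410.7, 62.7, 329.6]
orientation: [0.002, 3.141, 0.001]
ft_force: [-0.4, 0.2, -0.7]
width: 24.0
grasp_force: 0.0
```

```bash
python3 - <<'E'
from h import *
o=ctrl.get_obs(); print(o["t"],o["ee_pos"],o["ft_force"],o["qpos"])
w=get_image("wrist"); b=get_image("side")
for n,p in(("w9",w),("s9",b)): np.savez(n+".npz",**{k:p[k] for k in("frame","depth","K","pose")})
p=w; K=p["K"]; d=p["depth"]; v,u=np.mgrid[0:400,0:640]
X=np.stack([(u-K[0,2])/K[0,0]*d,(v-K[1,2])/K[1,1]*d,d],-1)@p["pose"][:3,:3].T+p["pose"][:3,3]
q=X[(d>0)&(X[...,2]<200)]; ys=range(40,108,4)
for x in range(488,530,3):
    print(x,*[f"{np.percentile(m,90):3.0f}" if len(m:=q[(q[:,0]>=x)&(q[:,0]<x+3)&(q[:,1]>=y)&(q[:,1]<y+4),2]) else " . " for y in ys])
for n,p in(("w",w),("s",b)):
  for qn in("thimble","square_button"):
    for r in finder.search_frame(qn,p)[:3]: print(n,qn,[round(x,3) for x in r["rect"]],r["score"])
c=w2px(w,[560,71,160]).astype(int); print(c)
x0=int(np.clip(c[0]-130,0,380)); y0=int(np.clip(c[1]-120,0,160))
f=lambda x,s:cv2.resize(x,s,interpolation=cv2.INTER_CUBIC)
cv2.imwrite("pics/c9.png",cv2.hconcat([f(w["frame"][y0:y0+240,x0:x0+260],(560,517)),f(b["frame"][165:275,305:355],(235,517))]))
E
```

```text
23.05 [410.71972471  62.6656789  329.59462137] [-0.38659166  0.19163126 -0.72725281] [ 1.22300034e-01 -2.75438364e-02  1.94130233e+00  6.57532663e-04
  1.22717006e+00 -1.44764302e+00]
488   3   3   2   3   3   3   4   3   3   4   3   2   3   3   3   4   3
491   3 159   2 145 143 143 145 143 144 144 143 144   2   3   3   3   3
494   3 165 145 145 145 144 146 145 145 145 146 145   3   2   3   3   3
497   3 165 145 145 145 146 145 146 146 146 146 145   2   3   4   3   3
500   3 166 145 145 146 145 145 146 145 145 145 146   3   3   4   3   3
503   3 165 145 146 150 145 145 145 145 145 146 145   4   3   2   3   2
506   2 165 151 161 163 161 150 145 145 146 146 146   4   3   3   3   3
509   3 165 162 166 166 165 160 145 145 145 145 146   3   3   2   4   3
512   4 165 165 166 167 166 164 145 145 145 145 146   3   3   3   3   4
515   3 165 164 166 166 167 164 145 145 145 145 145   3   3   3   3   3
518   3 165 162 166 166 165 162 145 145 145 145 145   3   4   2   4   4
521   3 164   3 100 166   4 144 145 182 145 145 145   4   3   2   3   3
524   3 165 183 184 184 184 185 184 185 184 184 184  74   2   4   4   3
527 184 184 184 185 184 185 185 185 185 184 185 184 153   3   3   3   3
w thimble [0.488, 0.687, 0.023, 0.062] 0.64
w square_button [0.135, 0.724, 0.1, 0.132] 0.72
w square_button [0.5, 0.494, 0.033, 0.043] 0.59
[324 315]
```

View pics/c9.png

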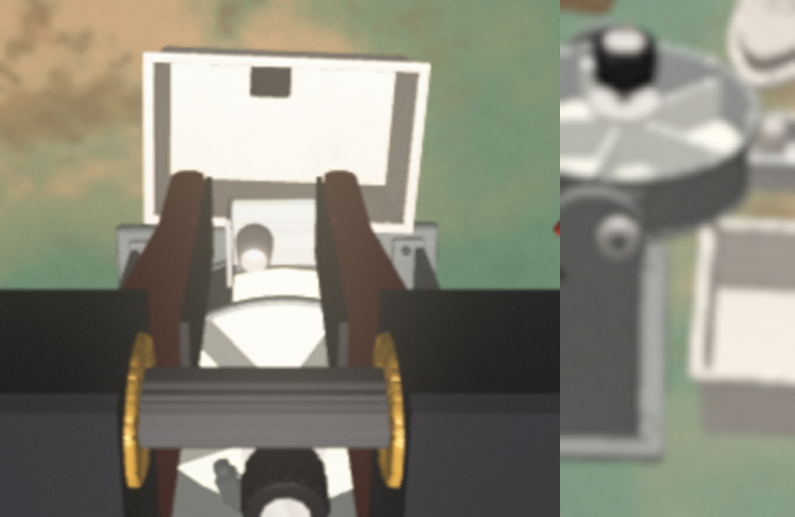

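```bash
python3 - <<'E'
from h import *
for n in("w8","w9"):
    p=dict(np.load(n+".npz")); K=p["K"]; d=p["depth"]; v,u=np.mgrid[0:400,0:640]
    X=np.stack([(u-K[0,2])/K[0,0]*d,(v-K[1,2])/K[1,1]*d,d],-1)@p["pose"][:3,:3].T+p["pose"][:3,3]
    print(n,p["pose"].round(2)[:3].tolist())
    for yy in(50,56,60,64,72,80,86,90):
        # column profile: pixels with |y-yy|<1.0 sorted by row
        m=(abs(X[...,1]-yy)<1.2)&(X[...,0]>485)&(X[...,0]<575)&(X[...,2]>120)&(X[...,2]<240)&(d>0)
        q=X[m]; o=np.argsort(q[:,0]); q=q[o][::max(1,len(q)//28)]
        print(yy," ".join(f"{a:.0f},{c:.0f}" for a,_,c in q))
E
```

```text
w8 [[0.0, 0.77, 0.64, 367.56], [1.0, -0.0, -0.0, 62.2], [0.0, 0.64, -0.77, 268.19]]
50 493,142 494,142 494,141 495,140 495,142 495,142 496,143 496,142 497,142 498,143 499,142 500,143 500,143 501,142 502,143 503,143 503,143 504,143 505,143 505,143 506,143 507,143 508,143 508,143 509,143 510,143 511,143 512,142 513,143 514,143 515,144 517,143 518,143
56 485,169 486,167 486,166 486,164 487,163 487,164 487,162 488,162 488,161 488,160 488,159 489,158 489,157 490,158 490,155 491,155 491,152 492,152 492,151 493,150 493,141 493,141 494,142 494,141 494,142 494,142 494,142 495,144 495,139 496,143 496,143 497,143
60 485,219 486,171 486,220 487,167 487,163 487,166 488,160 488,163 489,160 490,157 491,153 491,153 493,150 494,147 494,141 495,140 495,147 496,142 497,143 498,143 504,142 551,183 555,183 560,184 563,183 566,184 569,184 572,183
64 485,168 485,166 486,219 486,164 487,163 487,163 488,165 488,161 488,162 489,163 489,157 490,160 490,156 491,157 492,153 493,153 494,141 494,142 495,140 495,140 496,147 496,143 497,142 498,143 503,142 550,183 555,183 560,183 563,184 567,184 571,183 574,183
72 4
[... 2303 characters left out ...]
08,146 511,145 515,145 519,144 522,145 525,145 526,183 529,145 530,185 531,185 532,149 534,148 536,149 538,185 540,184 541,146 542,185 544,184 546,185 548,185 550,184 553,185 556,184 557,184 560,184
86 493,144 496,145 500,145 504,144 506,146 511,144 514,146 517,146 521,145 525,146 526,145 527,185 529,145 531,145 532,184 533,184 534,184 536,147 537,147 539,146 540,146 541,185 543,147 545,183 546,147 547,183 550,184 552,184 555,184 557,184 559,185
90 533,147 536,147 539,147 539,184 541,184 541,185 543,184 544,146 544,147 545,183 545,184 546,147 547,147 547,184 548,185 549,184 550,184 551,185 552,183 552,184 553,183 553,184 555,184 555,185 556,184 557,184 558,185 558,184 559,184 560,184 561,184
```

```bash
python3 - <<'E'
from h import *
tl=R.from_rotvec([0,-.40,0])*down(np.pi)
plan([456,61,204],tl,n=5); print('-')
plan([478,61,153],tl,n=5,cur=(np.array([456,61,204.]),tl)); print('-')
plan([516,61,153],tl,n=10,cur=(np.array([478,61,153.]),tl))
p=dict(np.load("w8.npz")); K=p["K"]; d=p["depth"]; v,u=np.mgrid[0:400,0:640]
X=np.stack([(u-K[0,2])/K[0,0]*d,(v-K[1,2])/K[1,1]*d,d],-1)@p["pose"][:3,:3].T+p["pose"][:3,3]
for z in(151,156,162,168): q=X[(d>0)&(abs(X[...,2]-z)<2)&(X[...,0]>470)&(X[...,0]<510)]; q=q[(q[:,1]>49)&(q[:,1]<90)]; print(z,np.percentile(q,[2,98],axis=0).round(1).tolist())
E
```

```text
[[[-9.2, -0.3, 24.9], [0.0, -0.081, -0.0]], [[-18.5, -0.6, 49.7], [0.0, -0.161, -0.0]], [[-27.7, -1.0, 74.6], [0.0, -0.242, -0.001]], [[-36.9, -1.3, 99.4], [0.0, -0.322, -0.001]], [[-46.1, -1.6, 124.3], [0.0, -0.403, -0.001]]]
-
[[[-0.1, 0.0, 11.1], [0.0, 0.0, 0.0]], [[-0.2, 0.0, 22.2], [0.0, 0.0, 0.0]], [[-0.2, 0.0, 33.3], [0.0, 0.0, 0.0]], [[-0.3, 0.0, 44.4], [0.0, 0.0, 0.0]], [[-0.4, 0.0, 55.5], [0.0, 0.0, 0.0]]]
-
[[[-3.5, 0.0, 1.5], [0.0, 0.0, 0.0]], [[-7.0, 0.0, 3.0], [0.0, 0.0, 0.0]], [[-10.5, 0.0, 4.4], [0.0, 0.0, 0.0]], [[-14.0, 0.0, 5.9], [0.0, 0.0, 0.0]], [[-17.5, 0.0, 7.4], [0.0, 0.0, 0.0]]]
[[[-3.5, 0.0, 1.5], [0.0, 0.0, 0.0]], [[-7.0, 0.0, 3.0], [0.0, 0.0, 0.0]], [[-10.5, 0.0, 4.4], [0.0, 0.0, 0.0]], [[-14.0, 0.0, 5.9], [0.0, 0.0, 0.0]], [[-17.5, 0.0, 7.4], [0.0, 0.0, 0.0]]]
151 [[490.9, 53.5, 149.1], [494.2, 70.9, 152.9]]
156 [[488.8, 53.3, 154.0], [492.0, 71.0, 157.9]]
162 [[486.1, 53.5, 160.1], [498.4, 70.9, 164.0]]
168 [[483.8, 53.5, 166.0], [505.0, 70.8, 169.9]]
```

Request:
servo_tool(deltas=[[[-6, -1, 18], [0, -0.08, 0]], [[-18, -2, 48], [0, -0.16, 0]], [[-28, -3, 75], [0, -0.24, 0]], [[-37, -3.6, 100], [0, -0.32, 0]], [[-46, -3.6, 122], [0, -0.4, 0]]], grip=1)

```text
t: 23.77
ee_pos: [456.3, 59.2, 206.2]
orientation: [0.001, 2.739, 0.002]
ft_force: [0.7, -1.4, -1.5]
width: 21.1
grasp_force: 0.0
```

Request:
servo_tool(deltas=[[[0, 0, 6], [0, 0, 0]], [[0, 0, 18], [0, 0, 0]], [[0, 0, 32], [0, 0, 0]], [[0, 0, 46], [0, 0, 0]], [[0, 0, 54], [0, 0, 0]]])

```text
t: 24.18
ee_pos: [478.3, 59.0, 157.0]
orientation: [0.002, 2.745, -0.0]
ft_force: [-0.1, -0.3, -0.1]
width: 0.4
grasp_force: 0.0
```

Request:
servo_tool(deltas=[[[0, 0, 0], [0, 0, 0]], [[0, 0, 0], [0, 0, 0]], [[0, 0, 0], [0, 0, 0]]])

```text
t: 24.43
ee_pos: [477.9, 59.1, 158.2]
orientation: [0.002, 2.743, 0.0]
ft_force: [-0.1, -0.3, 0.2]
width: 0.2
grasp_force: 0.0
```

Request:
servo_tool(deltas=[[[-3.5, 0, 1.5], [0, 0, 0]], [[-7.5, 0, 3.2], [0, 0, 0]], [[-11.5, 0, 5], [0, 0, 0]], [[-15.5, 0, 6.6], [0, 0, 0]], [[-19.5, 0, 8.3], [0, 0, 0]]])

```text
t: 24.85
ee_pos: [499.5, 59.1, 157.9]
orientation: [0.002, 2.742, 0.001]
ft_force: [-0.1, -0.5, -0.1]
width: 0.5
grasp_force: 0.0
```

Request:
servo_tool(deltas=[[[-3, 0, 1.2], [0, 0, 0]], [[-6, 0, 2.5], [0, 0, 0]], [[-9, 0, 3.8], [0, 0, 0]], [[-12, 0, 5], [0, 0, 0]], [[-12, 0, 5], [0, 0, 0]]])

```text
t: 25.27
ee_pos: [512.5, 59.1, 157.8]
orientation: [0.002, 2.742, 0.001]
ft_force: [-0.3, -0.6, 1.9]
width: 0.6
grasp_force: 0.8
```

Request:
servo_tool(deltas=[[[-2, 0, 0.8], [0, 0, 0]], [[-4, 0, 1.7], [0, 0, 0]], [[-6, 0, 2.5], [0, 0, 0]], [[-6, 0, 2.5], [0, 0, 0]]])

```text
t: 25.6
ee_pos: [519.0, 59.1, 157.9]
orientation: [0.002, 2.742, 0.001]
ft_force: [-0.6, 0.8, 2.1]
width: 0.8
grasp_force: 0.9
```

```bash
cat >> h.py <<'E'
def gridmap(w,xs=range(488,548,4),ys=range(44,100,4),pc=50):
    K=w["K"]; d=w["depth"]; v,u=np.mgrid[0:400,0:640]
    X=np.stack([(u-K[0,2])/K[0,0]*d,(v-K[1,2])/K[1,1]*d,d],-1)@w["pose"][:3,:3].T+w["pose"][:3,3]
    q=X[(d>0)&(X[...,2]<182)&(X[...,2]>100)]; print("     ",*ys)
    for x in xs: print(x,*[f"{np.percentile(m,pc):3.0f}" if len(m:=q[(q[:,0]>=x)&(q[:,0]<x+4)&(q[:,1]>=y)&(q[:,1]<y+4),2]) else " . " for y in ys])
E
python3 - <<'E'
from h import *
w=get_image("wrist"); np.savez("w10.npz",**{k:w[k] for k in("frame","depth","K","pose")})
gridmap(w); t=get_image("top"); s=get_image("side")
np.savez("s10.npz",**{k:s[k] for k in("frame","depth","K","pose")})
for n,p in(("w",w),("s",s),("t",t)):
  for r in finder.search_frame("thimble",p)[:3]: print(n,[round(x*k,1) for x,k in zip(r["rect"],(640,400,640,400))],r["score"])
# side diff around gate, vs s9
b=dict(np.load("s9.npz"))
df=cv2.absdiff(s["frame"],b["frame"]).max(2); 
print(w2px(s,[540,60,160]),w2px(s,[514,58,160])); print(df[180:206:1,334:364].tolist() if 0 else "")
g=lambda f:cv2.cvtColor(f,cv2.COLOR_BGR2GRAY)[184:204,330:358]
print(g(b["frame"])); print(g(s["frame"]))
E
```

```text
44 48 52 56 60 64 68 72 76 80 84 88 92 96
488  .   .   .   .   .   .   .   .   .   .   .   .   .   . 
492 147 135 135 134 134 134 134 135 134 134 134 134 146 149
496 150 172 174 137 174 174 135 135 135 135 135 135 144 155
500 155 163 165 168 166 165 136 136 136 136 136 136 144 156
504 156 137 155 159 155 155 136 136 136 136 136 136 144 156
508 154 137 136 153 137 137 136 136 137 137 137 136 145 157
512 156 137 137 137 137 137 137 137 137 137 137 137 145 157
516 156 137 137 138 137 137 137 137 137 137 137 137 146 157
520 157 138 137 138 138 138 137 138 138 138 138 138 146 158
524 149 137 137 138 138 137 138 138 138 138 138 138 149 159
528 144  .   .  178 138  .  139 139 138 138 138 138 158 162
532 139  .   .  178  .   .  141 141 141 140 140 138 140 152
536  .   .   .  179  .   .  141 141 141 141 141 141 141  . 
540  .   .   .  179  .   .  141 142 142 142 142 142 142 141
544  .   .   .  179  .   .   .  142 142 142 142 142 142 142
[341.94453447 192.79104852] [351.12433003 192.66142312]

[[181 189 189 190 188 185 185 183 174 159 145 142 143 149 161 171 164 153
  147 145 146 144 145 146 1
[... 3880 characters left out ...]
187 187 187 187 189 194 202 213 222 229 231 220 193 152 115 112 144 174
  196 207 209 206 203 197 194 187 177 173]
 [188 188 187 188 188 188 190 191 195 198 195 178 147 110  94 124 168 197
  215 224 226 223 220 217 216 210 194 180]
 [187 187 188 187 186 184 179 169 162 153 143 121  99  83  97 147 191 212
  221 225 223 219 215 215 218 216 203 189]
 [180 179 178 176 171 163 151 137 122 108  97  85  80  78  96 141 176 191
  194 195 192 188 186 192 203 206 202 194]
 [158 153 148 143 136 124 111  98  90  84  83  79  79  80  92 119 142 149
  148 146 146 144 147 157 169 176 176 179]
 [119 112 107 102  95  90  85  82  80  82  81  81  81  82  94 114 126 128
  126 125 126 126 127 132 136 138 141 150]]
```

Request:
servo_tool(deltas=[[[-1, 0, 0.4], [0, 0, 0]], [[-2, 0, 0.8], [0, 0, 0]], [[-3, 0, 1.2], [0, 0, 0]], [[-3, 0, 1.2], [0, 0, 0]]])

```text
t: 26.23
ee_pos: [519.7, 58.9, 156.6]
orientation: [0.002, 2.747, -0.0]
ft_force: [-6.9, 0.1, 3.5]
width: 0.5
grasp_force: 3.8
```

```bash
python3 - <<'E'
from h import *
w=get_image("wrist"); gridmap(w,xs=range(492,548,8),ys=range(44,100,8)); s=get_image("side")
print(cv2.cvtColor(s["frame"],cv2.COLOR_BGR2GRAY)[188:202,330:352])
E
```

```text
44 52 60 68 76 84 92
492 146 133 133 133 133 133 146
500 154 165 166 134 134 135 144
508 148 136 135 135 135 135 144
516 155 136 136 136 136 136 144
524 143 136 136 137 137 137 150
532 138  .   .  140 139 139 139
540  .   .   .  141 141 141 141
[[181 181 180 180 180 180 181 178 170 158 149 147 147 148 148 159 169 152
  107  69  57  57]
 [180 181 181 180 180 181 181 177 167 155 147 147 147 147 146 156 168 153
  113  70  56  55]
 [181 180 179 180 180 180 179 176 165 152 147 146 149 150 149 154 162 153
  116  75  57  57]
 [179 179 179 179 180 181 185 184 175 159 150 156 168 175 170 162 161 151
  116  75  56  57]
 [182 180 182 186 191 198 207 211 206 186 169 179 199 209 202 182 167 147
  111  71  55  55]
 [193 193 200 211 219 228 235 238 235 219 201 203 215 220 212 191 172 144
  101  66  52  53]
 [202 209 223 234 241 246 249 250 248 240 225 215 213 214 208 191 170 142
  106  77  59  56]
 [199 210 225 237 245 250 252 252 252 248 235 214 201 199 196 184 168 156
  141 116  86  66]
 [190 197 209 218 231 241 247 250 251 250 240 217 192 184 179 167 165 172
  170 149 119  99]
 [187 189 191 196 207 219 230 240 244 247 244 226 195 173 155 143 157 175
  182 172 156 146]
 [187 187 187 187 191 196 207 219 226 232 237 223 192 155 125 118 147 178
  194 197 194 191]
 [188 189 188 188 187 189 191 195 195 202 208 196 161 123 100 123 165 195
  212 216 217 216]
 [189 188 188 188 187 186 183 175 165 158 156 140 113  90  99 145 186 208
  215 216 219 222]
 [186 184 181 179 176 170 161 148 130 116 103  92  83  78  96 138 174 188
  190 193 202 212]]
```

Request:
servo_tool(deltas=[[[1.5, 0, -2], [0, 0, 0]], [[2, 0, -6], [0, 0, 0]], [[2, 0, -12], [0, 0, 0]], [[2, 0, -20], [0, 0, 0]], [[2, 0, -30], [0, 0, 0]]])

```text
t: 26.75
ee_pos: [507.8, 59.0, 185.2]
orientation: [0.002, 2.743, 0.001]
ft_force: [-1.1, -0.1, 0.4]
width: 0.5
grasp_force: 0.0
```

```bash
python3 - <<'E'
from h import *
print(ctrl.get_obs()["ee_pos"],ctrl.get_obs()["ft_force"])
w=get_image("wrist"); np.savez("w11.npz",**{k:w[k] for k in("frame","depth","K","pose")})
gridmap(w,pc=80); s=get_image("side"); np.savez("s11.npz",**{k:s[k] for k in("frame","depth","K","pose")})
print(cv2.cvtColor(s["frame"],cv2.COLOR_BGR2GRAY)[186:202,330:358])
E
```

```text
[507.77204667  59.03852751 185.16632026] [-1.08781528 -0.11436854  0.35159282]
      44 48 52 56 60 64 68 72 76 80 84 88 92 96
488  .   .   .   .   .   .   .   .   .   .   .   .   .   . 
492 162 144 145 145 145 145 145 145 145 145 145 145 162 161
496 165 145 180 174 180 180 145 145 145 145 145 145 164 165
500 165 145 145 145 145 145 145 145 145 145 145 145 165 165
504 165 145 145 145 145 145 145 145 145 145 145 145 164 165
508 165 145 156 159 155 145 145 145 145 145 145 145 164 165
512 165 158 163 165 162 155 145 145 145 145 145 145 164 165
516 165 159  .  166 166 157 145 145 145 145 145 145 164 165
520 165  .   .  166 166 145 145 145 145 145 145 145 164 165
524 165  .   .   .   .  145 145 146 181 181 181 181 165 169
528 170  .   .   .   .  146 147 147 147 147 146 145 174 177
532  .   .   .   .   .   .  148 148 148 147 147 147 148  . 
536  .   .   .   .   .   .  147 148 148 148 148 148 147  . 
540  .   .   .   .   .   .  148 147 148 147 147 148 147 147
544  .   .   .   .   .   .  147 148 148 148 147 148 148 147
[[187 185 182 181 181 181 181 179 171 156 145 143 143 143 150 165 172 163
[... 1099 characters left out ...]
183 184 187 191 197 208 220 230 236 242 238 221 189 145 110 112 134 147
  147 145 146 169 196 210 213 213 207 188]
 [184 183 183 182 184 188 195 202 211 216 208 180 140 103  97 127 153 162
  163 162 169 191 215 227 229 230 225 207]
 [184 184 184 184 184 182 182 183 177 172 156 127  97  83 104 149 174 182
  183 185 191 207 222 228 230 231 229 217]
 [183 184 184 181 177 172 166 157 140 120 104  87  79  79 103 141 163 170
  171 174 179 189 198 203 203 204 203 196]
 [177 175 173 165 154 143 130 116 100  88  81  79  81  80  93 118 135 138
  140 142 145 148 152 153 154 155 154 155]
 [156 149 142 132 117 105  94  88  81  81  80  82  79  79  90 111 124 128
  126 126 127 126 126 126 127 126 126 134]]
```

```bash
python3 - <<'E'
from h import *
d1=down(np.pi)
plan([505,58,215],d1,n=5); print('-')
plan([512,58,174],d1,n=4,cur=(np.array([505,58,215.]),d1))
w=dict(np.load("w11.npz")); K=w["K"]; d=w["depth"]; v,u=np.mgrid[0:400,0:640]
X=np.stack([(u-K[0,2])/K[0,0]*d,(v-K[1,2])/K[1,1]*d,d],-1)@w["pose"][:3,:3].T+w["pose"][:3,3]
q=X[(d>0)&(X[...,2]>148)&(X[...,2]<169)&(X[...,0]>503)&(X[...,0]<530)&(X[...,1]>48)&(X[...,1]<75)]
for z in(150,154,158,162,166):
    m=q[abs(q[:,2]-z)<2]; print(z,len(m),m.min(0).round(1),m.max(0).round(1)) if len(m) else 0
E
```

```text
[[[-1.6, -0.2, -5.5], [0.0, 0.08, -0.0]], [[-3.2, -0.5, -11.0], [0.0, 0.161, -0.0]], [[-4.8, -0.7, -16.5], [0.0, 0.241, -0.001]], [[-6.3, -0.9, -22.1], [0.001, 0.321, -0.001]], [[-7.9, -1.2, -27.6], [0.001, 0.402, -0.001]]]
-
[[[-1.8, 0.0, 10.2], [0.0, 0.0, 0.0]], [[-3.5, 0.0, 20.5], [0.0, 0.0, 0.0]], [[-5.2, 0.0, 30.8], [0.0, 0.0, 0.0]], [[-7.0, 0.0, 41.0], [0.0, 0.0, 0.0]]]
150 166 [509.6  48.3 148. ] [519.2  66.8 152. ]
154 171 [509.7  48.4 152. ] [518.1  66.  156. ]
158 165 [509.8  48.6 156. ] [519.2  65.9 159.9]
162 169 [510.1  49.3 160. ] [517.   65.2 163.9]
166 47 [512.2  55.1 164. ] [521.6  60.6 166.4]
```

Request:
servo_tool(deltas=[[[-1, 0, -8], [0, 0.08, 0]], [[-2, 0, -14], [0, 0.16, 0]], [[-4, -0.6, -20], [0, 0.24, 0]], [[-6, -0.9, -25], [0, 0.32, 0]], [[-8, -1, -28], [0, 0.4, 0]]])

```text
t: 27.27
ee_pos: [504.9, 58.1, 215.0]
orientation: [-0.002, -3.139, -0.002]
ft_force: [0.4, -1.1, -0.0]
width: 0.7
grasp_force: 0.0
```

Request:
servo_tool(deltas=[[[-2, 0, 8], [0, 0, 0]], [[-4, 0, 18], [0, 0, 0]], [[-6, 0, 28], [0, 0, 0]], [[-7, 0, 36], [0, 0, 0]], [[-7, 0, 40], [0, 0, 0]]])

```text
t: 27.68
ee_pos: [509.7, 58.0, 171.2]
orientation: [-0.002, -3.138, -0.0]
ft_force: [-0.0, -0.0, -0.9]
width: 0.3
grasp_force: 0.0
```

Request:
servo_tool(deltas=[[[0, 0, 0], [0, 0, 0]], [[0, 0, 0], [0, 0, 0]], [[0, 0, 0], [0, 0, 0]]])

```text
t: 27.93
ee_pos: [511.5, 58.1, 173.7]
orientation: [-0.001, -3.141, -0.001]
ft_force: [-0.4, -0.5, -0.4]
width: 0.5
grasp_force: 0.0
```

Request:
servo_tool(deltas=[[[-0.5, 0, 2], [0, 0, 0]], [[-1, 0, 4], [0, 0, 0]], [[-1, 0, 6], [0, 0, 0]], [[-1, 0, 7.5], [0, 0, 0]], [[-1, 0, 7.5], [0, 0, 0]]])

```text
t: 28.35
ee_pos: [512.6, 58.1, 165.9]
orientation: [-0.002, -3.141, -0.001]
ft_force: [0.5, 0.1, 2.1]
width: 0.2
grasp_force: 0.7
```

Request:
servo_tool(deltas=[[[0, 1, 0], [0, 0, 0]], [[0, 3, 0], [0, 0, 0]], [[0, 5, 0], [0, 0, 0]], [[0, 7, 0], [0, 0, 0]], [[0, 9, 0], [0, 0, 0]]])

```text
t: 28.77
ee_pos: [512.5, 67.3, 166.1]
orientation: [-0.002, -3.141, -0.001]
ft_force: [0.6, -0.4, 1.7]
width: 0.6
grasp_force: 0.9
```

Request:
servo_tool(deltas=[[[0, 2, 0], [0, 0, 0]], [[0, 4, 0], [0, 0, 0]], [[0, 4, 0], [0, 0, 0]]])

```text
t: 29.02
ee_pos: [512.5, 71.5, 166.0]
orientation: [-0.001, -3.14, -0.001]
ft_force: [-0.8, 0.2, 1.5]
width: 0.5
grasp_force: 0.8
```

Request:
servo_tool(deltas=[[[0, 0, -3], [0, 0, 0]], [[0, 0, -10], [0, 0, 0]], [[4, 0, -22], [0, 0, 0]], [[10, 0, -40], [0, 0, 0]], [[16, 0, -55], [0, 0, 0]]])

```text
t: 29.43
ee_pos: [496.2, 71.0, 222.5]
orientation: [-0.002, -3.14, -0.001]
ft_force: [-0.0, 0.4, -0.1]
width: 0.7
grasp_force: 0.0
```

```bash
python3 - <<'E'
from h import *
print(ctrl.get_obs()["ee_pos"],ctrl.get_obs()["t"])
w=get_image("wrist"); np.savez("w12.npz",**{k:w[k] for k in("frame","depth","K","pose")})
gridmap(w,pc=80)
E
```

```text
[496.19282495  70.98878629 222.50282877] 29.4333
      44 48 52 56 60 64 68 72 76 80 84 88 92 96
488  .   .   .   .   .   .   .   .   .   .   .   .   .   . 
492 164 145 145 146 145 145 145 145 145 145 145 145 163 164
496 165 145 145 145 145 145 145 145 145 145 145 145 165 165
500 165 145 145 145 145 145 145 145 145 145 145 145 164 165
504 165 145 145 145 145 146 145 145 145 145 145 146 165 165
508 165 145 154 157 151 145 145 145 145 145 145 145 164 165
512 165 160 165 165 153 146 145 145 145 146 145 146 164 165
516 165 165 166 166  .  145 145 145 145 145 145 145 165 165
520 165 166 166 166  .   .  145 145  .   .  145 145 164 165
524 166 178 178 166  .   .  145 145  .   .  145 153 165 165
528 174  .   .   .   .   .   .   .   .   .  146 145 171 175
532 147 147 148  .   .   .   .   .   .   .  147 147 148  . 
536 147 148 148  .   .   .   .   .   .   .  148 148 148  . 
540 148 148 147  .   .   .   .   .   .   .   .  148 148 148
544 148 147  .   .   .   .   .   .   .   .   .   .  147 147
```

Request:
servo_tool(deltas=[[[5, -4, 10], [0, 0, 0]], [[12, -12, 30], [0, 0, 0]], [[14, -14, 52], [0, 0, 0]], [[14, -14, 66], [0, 0, 0]], [[14, -14, 73], [0, 0, 0]]])

```text
t: 29.9
ee_pos: [481.3, 56.8, 146.8]
orientation: [-0.002, -3.138, -0.001]
ft_force: [-0.4, -0.4, 0.4]
width: 0.3
grasp_force: 0.0
```

Request:
servo_tool(deltas=[[[0, 0, 0], [0, 0, 0]], [[0, 0, 0], [0, 0, 0]], [[0, 0, 0], [0, 0, 0]], [[0, 0, 0], [0, 0, 0]]])

```text
t: 30.23
ee_pos: [483.2, 57.3, 149.0]
orientation: [0.001, 3.141, 0.001]
ft_force: [0.2, -0.3, -0.2]
width: 0.4
grasp_force: 0.0
```

Now push in +x (tool −x) up to the thimble and press it lightly against the sill.

Request:
servo_tool(deltas=[[[-4, 0, 1], [0, 0, 0]], [[-8, 0, 1], [0, 0, 0]], [[-12, 0, 1], [0, 0, 0]], [[-15, 0, 1], [0, 0, 0]], [[-17, 0, 1], [0, 0, 0]]])

```text
t: 30.65
ee_pos: [500.1, 57.1, 147.1]
orientation: [-0.002, -3.141, -0.001]
ft_force: [0.3, 0.0, -0.7]
width: 0.4
grasp_force: 0.0
```

Request:
servo_tool(deltas=[[[-1, 0, 0], [0, 0, 0]], [[-2, 0, 0], [0, 0, 0]], [[-2.5, 0, 0], [0, 0, 0]]])

```text
t: 30.9
ee_pos: [501.9, 57.1, 146.9]
orientation: [-0.002, -3.14, -0.001]
ft_force: [0.3, 1.1, 0.4]
width: 0.5
grasp_force: 0.0
```

Request:
servo_tool(deltas=[[[-1, 0, 0], [0, 0, 0]], [[-2, 0, 0], [0, 0, 0]], [[-2, 0, 0], [0, 0, 0]]])

```text
t: 31.15
ee_pos: [502.8, 57.0, 146.6]
orientation: [-0.002, -3.138, -0.001]
ft_force: [-3.3, -0.4, 1.3]
width: 0.7
grasp_force: 1.8
```

Request:
servo_tool(deltas=[[[0, 1.5, 0], [0, 0, 0]], [[0, 3, 0], [0, 0, 0]], [[0, 5, 0], [0, 0, 0]], [[0, 7, 0], [0, 0, 0]], [[0, 9, 0], [0, 0, 0]]])

```text
t: 31.57
ee_pos: [503.8, 66.3, 146.9]
orientation: [-0.002, -3.14, -0.001]
ft_force: [0.2, -0.3, 0.2]
width: 0.8
grasp_force: 0.0
```

Request:
servo_tool(deltas=[[[0, 2, 0], [0, 0, 0]], [[0, 4, 0], [0, 0, 0]], [[0, 6, 0], [0, 0, 0]], [[0, 8, 0], [0, 0, 0]], [[0, 8, 0], [0, 0, 0]]])

```text
t: 31.98
ee_pos: [504.3, 74.5, 147.1]
orientation: [-0.001, -3.141, -0.001]
ft_force: [-0.8, 0.2, -0.3]
width: 0.5
grasp_force: 0.0
```

```bash
python3 - <<'E'
from h import *
print(ctrl.get_obs()["ee_pos"],ctrl.get_obs()["ft_force"])
w=get_image("wrist"); np.savez("w13.npz",**{k:w[k] for k in("frame","depth","K","pose")})
gridmap(w,pc=80)
E
```

```text
[504.29929339  74.49048397 147.09725214] [-0.81170518  0.23987301 -0.25835987]
      44 48 52 56 60 64 68 72 76 80 84 88 92 96
488  .   .   .   .   .  173 171 180  .  168  .   .   .   . 
492 163 145 144 145 145 177 176 176 176 176 145 145 163 164
496 165 145 145 145 145 145  .  160  .  145 145 145 165 165
500 165 145 145 145 145  .   .  162  .   .  145 145 165 165
504 165 145 145 145 145  .   .  163  .   .  145 145 165 165
508 165 145 145 145 145  .   .  164  .   .  145 145 164 165
512 156 145 145 145 144  .   .  165  .   .  145 145 154  . 
516 151 145 150 153  .   .   .   .   .   .   .  145 150  . 
520 147 145 148  .   .   .   .   .   .   .   .  145 145  . 
524  .  144  .   .   .   .   .  145  .   .   .   .  144  . 
528  .   .   .   .   .   .   .  147  .   .   .   .   .   . 
532  .   .   .   .   .   .   .  148  .   .   .   .   .   . 
536  .   .   .   .   .   .   .  148  .   .   .   .   .   . 
540  .   .   .   .   .   .   .  147  .   .   .   .   .   . 
544  .   .   .   .   .   .   .  147  .   .   .   .   .   .
```

Request:
servo_tool(deltas=[[[4, 0, 0], [0, 0, 0]], [[12, 0, -3], [0, 0, 0]], [[20, 0, -20], [0, 0, 0]], [[22, 0, -40], [0, 0, 0]], [[22, 0, -60], [0, 0, 0]]])

```text
t: 32.45
ee_pos: [480.0, 73.9, 207.3]
orientation: [-0.002, -3.138, -0.001]
ft_force: [0.9, -0.5, -0.8]
width: 0.7
grasp_force: 0.0
```

```bash
cat >> h.py <<'E'
def thim():
    w=get_image("wrist"); K=w["K"]; d=w["depth"]; v,u=np.mgrid[0:400,0:640]
    X=np.stack([(u-K[0,2])/K[0,0]*d,(v-K[1,2])/K[1,1]*d,d],-1)@w["pose"][:3,:3].T+w["pose"][:3,3]
    q=X[(d>0)&(X[...,2]>148.5)&(X[...,2]<170)&(X[...,0]>496)&(X[...,0]<531)&(X[...,1]>47.5)&(X[...,1]<91)]
    for z in(151,155,159,163,166):
        m=q[abs(q[:,2]-z)<2]
        if len(m): print(z,len(m),np.percentile(m,[2,98],axis=0).round(1)[:,:2].tolist())
    gridmap(w,pc=80); return w
E
python3 - <<'E'
from h import *
print(ctrl.get_obs()["ee_pos"],ctrl.get_obs()["t"]); thim()
E
```

```text
[480.03235247  73.85146286 207.29606575] 32.45
151 14 [[518.0, 52.0], [522.3, 55.4]]
155 7 [[517.5, 52.6], [520.9, 55.2]]
159 10 [[517.7, 52.0], [522.2, 54.7]]
163 7 [[518.2, 52.4], [521.9, 53.8]]
      44 48 52 56 60 64 68 72 76 80 84 88 92 96
488  .   .   .   .   .   .   .   .   .   .   .   .   .   . 
492 164 145 145 145 145 144 144 145 144 145 144 145 163 163
496 165 145 145 145 145  .  145 144 146  .  145 146 165 165
500 165 145 145 145  .   .  145  .  145  .  145 145 165 165
504 165 145 145 145  .   .   .   .   .   .  145 145 164 165
508 165 145 145 145  .   .   .   .   .   .   .  146 165 165
512 165 145 145 145  .   .   .   .   .   .   .  145 164 165
516 165 145 155 146  .   .   .   .   .   .   .  146 164 165
520 165 146 159  .   .   .   .  182  .   .   .   .  164 165
524 156 145  .   .   .   .   .  182  .   .   .   .  148 164
528 151 144  .   .   .   .   .   .   .   .   .   .  145 153
532 147 146  .   .   .   .   .   .   .   .   .   .   .   . 
536  .   .   .   .   .   .   .  148  .   .   .   .   .   . 
540  .   .   .   .   .   .   .  148  .   .   .   .   .   . 
544  .   .   .   .   .   .   .  147  .   .   .   .   .   .
```

Request:
servo_tool(deltas=[[[0, 0, -10], [0, 0, 0]], [[5, 3, -25], [0, 0, 0]], [[10, 3, -40], [0, 0, 0]], [[10, 3, -45], [0, 0, 0]], [[10, 3, -45], [0, 0, 0]]], grip=-1)

```text
t: 32.92
ee_pos: [472.4, 77.1, 253.0]
orientation: [0.002, 3.141, 0.001]
ft_force: [0.0, 0.5, 0.2]
width: 30.0
grasp_force: 0.0
```

Request:
servo_tool(deltas=[[[0, 0, 0], [0, 0, 0]], [[0, 0, 0], [0, 0, 0]], [[0, 0, 0], [0, 0, 0]], [[0, 0, 0], [0, 0, 0]]])

```text
t: 33.25
ee_pos: [471.8, 77.0, 251.2]
orientation: [-0.002, -3.139, -0.001]
ft_force: [0.9, -0.7, -0.4]
width: 56.5
grasp_force: 0.0
```

```bash
python3 - <<'E'
from h import *
print(ctrl.get_obs()["ee_pos"],ctrl.get_obs()["t"],ctrl.get_obs()["width"]); w=thim(); np.savez("w14.npz",**{k:w[k] for k in("frame","depth","K","pose")})
E
```

```text
[471.80679992  76.96962043 251.21665793] 33.25 56.54480430864425
151 40 [[515.9, 52.2], [524.2, 70.1]]
155 51 [[515.7, 52.6], [527.5, 70.0]]
159 53 [[515.2, 53.6], [525.0, 69.3]]
163 127 [[515.4, 52.3], [530.8, 68.6]]
166 250 [[516.7, 54.1], [530.3, 67.1]]
      44 48 52 56 60 64 68 72 76 80 84 88 92 96
488  .   .   .   .   .   .   .   .   .   .   .   .   .   . 
492 163 145 145 145 144 145 145 145 145 145 145 145 163 163
496 165 145 145 145 145 145 145 145 145 145 145 145 165 165
500 165 145 145 145 145 146 145 145 146 145 145 146 165 165
504 165 145 145 145 145 145 145 145 145 145 145 145 164 166
508 165 145 145 145 145 145 145 146 145 145 145 145 165 165
512 165 145 145 159 160 145 145 145 145 145 145 145 164 165
516 165 145 162 165 166 164 146 145 145 146 145 145 164 165
520 165 145 166 167 168 167 159 145 145 145 145 145 165 165
524 165 145 181 168 169 167 181 146 146 173 146 146 165 166
528 174 145 163 167 167 166 147 147 147 146 146 144 172 175
532 157 147  .   .   .   .  148 148 148 148 148 147 147  . 
536 148 148 148  .   .  148 148 148 147 148 148 148 147  . 
540 148 148 148 148 148 147 148 148 147 147 148 148 148  . 
544 148 148 147 148 146  .   .   .  147 146 148 148 147  .
```

Request:
servo_tool(deltas=[[[-2, -4, 15], [0, 0, 0]], [[-5, -10, 45], [0, 0, 0]], [[-7, -16, 75], [0, 0, 0]], [[-8, -16, 95], [0, 0, 0]], [[-8, -16, 103], [0, 0, 0]]], grip=1)

```text
t: 33.72
ee_pos: [478.2, 60.7, 146.1]
orientation: [-0.003, -3.136, -0.0]
ft_force: [-0.4, 0.7, 0.2]
width: 34.5
grasp_force: 0.0
```

Request:
servo_tool(deltas=[[[0, 0, 0], [0, 0, 0]], [[0, 0, 0], [0, 0, 0]], [[0, 0, 0], [0, 0, 0]], [[0, 0, 0], [0, 0, 0]]])

```text
t: 34.05
ee_pos: [480.9, 61.3, 150.3]
orientation: [0.001, 3.14, 0.001]
ft_force: [0.4, -0.5, 0.2]
width: 7.8
grasp_force: 0.0
```

Request:
servo_tool(deltas=[[[-2, 0, 1], [0, 0, 0]], [[-7, 0, 2], [0, 0, 0]], [[-13, 0, 2], [0, 0, 0]], [[-19, 0, 2], [0, 0, 0]], [[-23, 0, 2], [0, 0, 0]]])

```text
t: 34.47
ee_pos: [504.2, 61.1, 147.2]
orientation: [-0.002, -3.141, -0.001]
ft_force: [0.2, 0.4, 0.4]
width: 0.6
grasp_force: 0.0
```

Request:
servo_tool(deltas=[[[-1.5, 0, 0], [0, 0, 0]], [[-3, 0, 0], [0, 0, 0]], [[-4, 0, 0], [0, 0, 0]], [[-4, 0, 0], [0, 0, 0]]])

```text
t: 34.8
ee_pos: [507.0, 61.0, 146.9]
orientation: [-0.002, -3.14, -0.001]
ft_force: [-0.2, -0.2, -0.4]
width: 0.4
grasp_force: 0.0
```

Request:
servo_tool(deltas=[[[-1.5, 0, 0], [0, 0, 0]], [[-3, 0, 0], [0, 0, 0]], [[-4, 0, 0], [0, 0, 0]], [[-4, 0, 0], [0, 0, 0]]])

```text
t: 35.13
ee_pos: [511.2, 61.1, 147.0]
orientation: [-0.002, -3.141, -0.001]
ft_force: [0.6, -0.2, -0.4]
width: 0.6
grasp_force: 0.0
```

Request:
servo_tool(deltas=[[[-1, 0, 0], [0, 0, 0]], [[-2, 0, 0], [0, 0, 0]], [[-2.5, 0, 0], [0, 0, 0]], [[-2.5, 0, 0], [0, 0, 0]]])

```text
t: 35.47
ee_pos: [513.6, 61.1, 147.0]
orientation: [-0.002, -3.141, -0.001]
ft_force: [-0.2, -0.4, 0.7]
width: 0.6
grasp_force: 0.0
```

Request:
servo_tool(deltas=[[[5, 0, 0], [0, 0, 0]], [[15, 0, -2], [0, 0, 0]], [[28, 0, -20], [0, 0, 0]], [[36, 0, -45], [0, 0, 0]], [[40, 0, -70], [0, 0, 0]]])

```text
t: 35.88
ee_pos: [470.5, 60.9, 216.9]
orientation: [-0.001, -3.137, -0.0]
ft_force: [-0.5, -0.4, 0.6]
width: 0.3
grasp_force: 0.0
```

Request:
servo_tool(deltas=[[[5, 8, -20], [0, 0, 0]], [[5, 16, -40], [0, 0, 0]], [[5, 16, -40], [0, 0, 0]], [[5, 16, -40], [0, 0, 0]], [[5, 16, -40], [0, 0, 0]]], grip=-1)

```text
t: 36.3
ee_pos: [467.6, 76.9, 256.3]
orientation: [-0.001, -3.139, -0.001]
ft_force: [0.1, -0.6, 0.9]
width: 30.5
grasp_force: 0.0
```

```bash
python3 - <<'E'
from h import *
print(ctrl.get_obs()["ee_pos"],ctrl.get_obs()["t"],ctrl.get_obs()["width"]); w=thim(); np.savez("w15.npz",**{k:w[k] for k in("frame","depth","K","pose")})
for r in finder.search_frame("thimble",w)[:3]: print([round(x*k,1) for x,k in zip(r["rect"],(640,400,640,400))],r["score"], px2w(w,r["rect"][0]*640,r["rect"][1]*400,z=160).round(0))
E
```

```text
[467.5527733   76.8548568  256.28189956] 36.3 30.52345554042993
151 61 [[523.8, 53.0], [530.6, 69.7]]
155 60 [[524.3, 52.7], [530.6, 69.7]]
159 60 [[524.5, 53.9], [530.2, 69.0]]
163 79 [[525.1, 54.0], [530.5, 68.7]]
166 103 [[526.0, 54.9], [530.9, 67.6]]
      44 48 52 56 60 64 68 72 76 80 84 88 92 96
488  .   .   .   .   .   .   .   .   .   .   .   .   .   . 
492 160 145 145 145 144 145 145 145 145 145 145 145 162 164
496 153 145 145 145 146 145 145 145 145 145 145 145 165 165
500 147 145 145 145 145 145 145 145 146 145 145 145 165 165
504  .  146 145 146 145 145 145 145 145 145 145 145 165 165
508  .  145 145 145 145 145 145 145 145 146 145 145 165 166
512  .  146 145 145 146 145 145 145 145 145 145 145 165 165
516  .  145 145 145 145 145 145 145 145 145 145 145 164 166
520  .  145 145 145 145 145 145 145 145 145 145 145 164 165
524  .  145 156 164 165 163 154 146 181 146 146 146 165 165
528  .  144 164 168 168 168 162 147 147 147 146 145 171 175
532  .  143 167 168  .  165 163 147 148 147 148 147 147  . 
536  .   .   .   .   .   .  148 148 148 148 148 148 147  . 
540  .  148  .   .   .   .  148 148 148 147 148 148 148  . 
544  .  148  .   .   .   .   .   .   .  147 147 148 147  . 
[298.1, 274.4, 20.4, 21.1] 0.88 [527.  62. 160.]
```

```bash
python3 - <<'E'
from h import *
tl=R.from_rotvec([0,-.40,0])*down(np.pi)
plan([462,61,204],tl,n=5,cur=(np.array([467,77,255.]),down(np.pi)))
plan([484,61,151.5],tl,n=5,cur=(np.array([462,61,204.]),tl))
E
```

```text
[[[1.0, -3.2, 10.2], [-0.0, -0.08, 0.0]], [[2.0, -6.4, 20.4], [-0.0, -0.16, 0.0]], [[3.0, -9.6, 30.6], [-0.0, -0.24, 0.0]], [[4.0, -12.8, 40.8], [-0.0, -0.32, 0.0]], [[5.0, -16.0, 51.0], [-0.0, -0.4, 0.0]]]
[[[0.0, -0.0, 11.4], [0.0, 0.0, 0.0]], [[0.1, -0.0, 22.8], [0.0, 0.0, 0.0]], [[0.1, -0.0, 34.2], [0.0, 0.0, 0.0]], [[0.1, -0.0, 45.5], [0.0, 0.0, 0.0]], [[0.2, -0.0, 56.9], [0.0, 0.0, 0.0]]]
```

Request:
servo_tool(deltas=[[[1, -3, 10], [0, -0.08, 0]], [[2, -6, 20], [0, -0.16, 0]], [[3, -10, 30], [0, -0.24, 0]], [[4, -13, 41], [0, -0.32, 0]], [[5, -16, 51], [0, -0.4, 0]]], grip=1)

```text
t: 36.82
ee_pos: [462.7, 60.7, 205.0]
orientation: [0.002, 2.74, 0.001]
ft_force: [0.5, 0.1, -0.4]
width: 12.2
grasp_force: 0.0
```

Request:
servo_tool(deltas=[[[0, 0, 6], [0, 0, 0]], [[0, 0, 20], [0, 0, 0]], [[0, 0, 36], [0, 0, 0]], [[0, 0, 50], [0, 0, 0]], [[0, 0, 55], [0, 0, 0]]])

```text
t: 37.23
ee_pos: [485.4, 60.9, 153.4]
orientation: [0.002, 2.747, -0.001]
ft_force: [-0.9, 0.0, -0.4]
width: 0.4
grasp_force: 0.0
```

Request:
servo_tool(deltas=[[[0, 0, 0], [0, 0, 0]], [[0, 0, 0], [0, 0, 0]], [[0, 0, 0], [0, 0, 0]], [[0, 0, 0], [0, 0, 0]]])

```text
t: 37.57
ee_pos: [485.1, 61.1, 156.0]
orientation: [0.002, 2.742, 0.001]
ft_force: [0.5, -0.4, -0.7]
width: 0.4
grasp_force: 0.0
```

Request:
servo_tool(deltas=[[[-3, 0, 5], [0, 0, 0]], [[-9, 0, 8], [0, 0, 0]], [[-15, 0, 11], [0, 0, 0]], [[-20, 0, 13.2], [0, 0, 0]], [[-24, 0, 15], [0, 0, 0]]])

```text
t: 37.98
ee_pos: [513.9, 61.1, 151.0]
orientation: [0.002, 2.742, 0.001]
ft_force: [-0.0, -0.2, -1.0]
width: 0.7
grasp_force: 0.0
```

Request:
servo_tool(deltas=[[[-1.5, 0, 0.6], [0, 0, 0]], [[-3, 0, 1.3], [0, 0, 0]], [[-4.5, 0, 1.9], [0, 0, 0]], [[-5, 0, 2.1], [0, 0, 0]]])

```text
t: 38.32
ee_pos: [518.3, 61.0, 150.8]
orientation: [0.002, 2.743, 0.001]
ft_force: [0.0, -0.2, -0.4]
width: 0.5
grasp_force: 0.0
```

Request:
servo_tool(deltas=[[[-1.2, 0, 0.5], [0, 0, 0]], [[-2.4, 0, 1], [0, 0, 0]], [[-3.6, 0, 1.5], [0, 0, 0]], [[-3.6, 0, 1.5], [0, 0, 0]]])

```text
t: 38.65
ee_pos: [522.4, 61.1, 151.0]
orientation: [0.002, 2.742, 0.001]
ft_force: [0.6, -0.5, -1.0]
width: 0.1
grasp_force: 0.0
```

Request:
servo_tool(deltas=[[[-1, 0, 0.4], [0, 0, 0]], [[-2, 0, 0.8], [0, 0, 0]], [[-2.6, 0, 1.1], [0, 0, 0]], [[-2.6, 0, 1.1], [0, 0, 0]]])

```text
t: 38.98
ee_pos: [525.2, 61.1, 150.9]
orientation: [0.002, 2.743, 0.001]
ft_force: [-0.3, -0.0, -0.3]
width: 0.2
grasp_force: 0.0
```

Request:
servo_tool(deltas=[[[5, 0, -2], [0, 0, 0]], [[15, 0, -7], [0, 0, 0]], [[30, 0, -14], [0, 0, 0]], [[46, 0, -22], [0, 0, 0]]])

```text
t: 39.32
ee_pos: [472.6, 61.0, 153.0]
orientation: [0.002, 2.743, 0.0]
ft_force: [0.1, -0.1, -0.7]
width: 0.5
grasp_force: 0.0
```

Request:
servo_tool(deltas=[[[0, 3, -10], [0, 0.08, 0]], [[0, 6, -40], [0, 0.16, 0]], [[0, 9, -75], [0, 0.24, 0]], [[0, 12, -105], [0, 0.32, 0]], [[0, 15, -120], [0, 0.4, 0]]], grip=-1)

```text
t: 39.73
ee_pos: [426.3, 76.4, 267.5]
orientation: [-0.001, -3.141, -0.002]
ft_force: [0.4, -0.3, -0.1]
width: 30.2
grasp_force: 0.0
```

Request:
servo_tool(deltas=[[[0, 0, -15], [0, 0, 0]], [[0, 0, -20], [0, 0, 0]], [[0, 0, -20], [0, 0, 0]]])

```text
t: 39.98
ee_pos: [427.3, 76.1, 284.5]
orientation: [0.002, 3.141, 0.001]
ft_force: [0.0, 0.1, -0.3]
width: 50.0
grasp_force: 0.0
```

```bash
python3 - <<'E'
from h import *
print(ctrl.get_obs()["ee_pos"],ctrl.get_obs()["t"],ctrl.get_obs()["width"]); w=thim(); np.savez("w16.npz",**{k:w[k] for k in("frame","depth","K","pose")})
for q in("thimble","square_button"):
  for r in finder.search_frame(q,w)[:3]: print(q,[round(x*k,1) for x,k in zip(r["rect"],(640,400,640,400))],r["score"], px2w(w,r["rect"][0]*640,r["rect"][1]*400,z=160).round(0))
print(w2px(w,[544,61,168]))
g=cv2.cvtColor(w["frame"],cv2.COLOR_BGR2GRAY); c=w2px(w,[542,61,160]).astype(int); print(c); print(g[c[1]-20:c[1]+20:2,c[0]-30:c[0]+40:2])
E
```

```text
[427.27972671  76.05748704 284.5273885 ] 39.9833 49.987891879243534
151 1 [[529.5, 76.3], [529.5, 76.3]]
      44 48 52 56 60 64 68 72 76 80 84 88 92 96
488  .   .   .   .   .   .   .   .   .   .   .   .   .   . 
492 163 145 145 145 144 145 144 145 144 145 145 145 163 162
496 165 145 145 145 145 145 145 145 146 145 145 146 165 165
500 165 145 145 146 145 145 145 145 145 145 145 145 165 165
504 164 145 145 145 145 145 145 145 145 145 145 145 165 165
508 165 145 146 145 146 145 145 145 145 145 145 145 165 166
512 165 145 145 145 145 145 145 145 145 145 145 145 165 165
516 165 145 145 145 145 145 145 145 145 145 145 145 165 165
520 165 145 145 145 145 145 146 145 145 145 145 145 165 165
524 165 145 181 146 145 166 145 146 180 146 146 146 164 165
528 175 145 145 145 146 148 147 147 147 147 147 144 172 175
532 148 147 147 160 160 156 148 148 148 148 148 147 147  . 
536 148 148 158 162 163 159 154 148 147 147 147 147 147  . 
540 148 147 156  .   .   .  151 147 148 148 148 148 148  . 
544 147 148  .   .   .   .  147 147 147 148 148 147 148  . 
thimble [301.8, 302.9, 17.2, 11.2] 0.45 [532.  
[... 2313 characters left out ...]
 249 249 249 250 250 250 248 240 238 238 237 238
  242 249 250 250 250 250 250 250 250 250 250 250 250 250 250 249 235]
 [163 162 163 163 203 247 249 250 250 250 250 250 250 249 244 242 245 249
  250 250 250 250 250 250 250 250 250 250 250 250 250 250 250 243 175]
 [162 162 163 164 164 203 247 249 249 250 249 250 250 250 250 249 250 250
  250 250 250 250 250 250 250 250 250 250 250 250 250 249 247 191 165]
 [161 161 161 162 162 163 202 246 249 249 249 249 249 249 249 249 249 249
  249 249 249 249 249 249 249 249 249 249 249 249 249 249 218 165 164]
 [105 107 108 107 110 108 110 130 162 163 164 165 165 165 165 165 165 166
  165 164 165 165 165 166 166 166 166 165 166 165 165 157 117 110 111]]
```

```bash
python3 - <<'E'
from h import *
s=get_image("side"); s0=np.load("side0.npz")["frame"]
for r in finder.search_frame("square_button",s)[:2]: print(r["rect"],r["score"],px2w(s,r["rect"][0]*640,r["rect"][1]*400,z=14).round(0))
d=cv2.absdiff(s["frame"],s0).max(2)
print("tray diff px",(d[212:260,330:376]>40).sum(),"left things",(d[265:360,290:400]>40).sum(),"box",(d[140:168,300:330]>40).sum(), ctrl.get_obs()["t"])
print(close_job())
E
```

```text
[0.567, 0.5996, 0.0141, 0.0202] 0.62 [474.  82.  14.]
tray diff px 63 left things 0 box 0 40.2333
the job is handed in; nothing more can be done
None
```

The job is handed in with the square button in the white tray, the carousel level and the other pieces inside, but the hand lost the knob partway through the tilt, so the carousel sprang back instead of being let down. The thimble slid into the spout, and I pushed it back into its compartment; the surroundings look unmoved.

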